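# Find the hidden transport-lock hole by feel and seat the locking pin

### The job

Lock the sliding stage for transport. Take the red-headed locking pin out of its parking block and put it into the brass guide bush while the carriage is still at its left end, until its tip rests on the hidden bar below; then, keeping the pin lightly pressed on the bar, slide pin and carriage to the right until the tip finds the hidden hole, push it fully home and let go. Do not force anything and leave the dropper bottle, beaker, dish and timer alone.

Things in the scene. Friction and masses are not known exactly. Their poses are not given: they have to be found in the camera images.
- lock_pin: Loose locking pin, upright in the parking block at the start, head resting on the block. Steel shank 12 mm in diameter, 46 mm long, foot chamfered 2 mm; round red head 24 mm in diameter, 34 mm high. Origin at the centre of the foot (the tip), +z to the head: head's underside at 46 mm, top at 80 mm. About 0.09 kg; the tip starts 6 mm above the bench. Its yaw means nothing.
- park_block: Fixed grey block, 50 x 50 mm, 52 mm high, on a 66 x 66 mm black foot; a 14 mm hole in the middle of its top holds the pin. Origin at the centre of its underside, z up.
- stage: Fixed grey stage housing, 100 (x) by 262 (y) by 54 mm high, origin at the centre of its underside. The carriage slides along its y; its +y end is the left end seen from the robot. Inside, wholly covered by the carriage and its black shutter, lies a rigid steel index bar with a level top face.
- face_mid (a point): Point on the hidden bar's top face, 34 mm above the bench, at the stage's middle; axes as the stage. NOT the hole. The face has one blind round hole, 14 mm in diameter, rim chamfered 1.5 mm, 15 mm deep, on the slot's centre line (stage x = 0). Its place along y is not told and cannot be seen: it comes under the bush at some carriage value between 0.02 and 0.068.
- bush_mouth (a point): Centre of the upper mouth, 68 mm above the bench, of the brass bush on the carriage; moves with it, axes as the stage. A 36 mm square block with a vertical bore 14 mm in diameter, mouth chamfered 2 mm, 24 mm long. With the tip on the bar the pin's head stands 12 mm above the bush; fully home the head rests on the bush and the tip is 12 mm below the bar's face.
- carriage (a joint): Slide of the carriage in m: 0 at the left (+y) end, growing to 0.070 towards stage -y; starts within 0.010 of the left end. About 1 N of friction; it stays where it is left; stage y of the bush = 0.035 - value. The deck round the bush is 76 mm (y) by 84 mm, its top 60 mm above the bench, with a shallow white tray behind the bush up to 67 mm.
- dropper: Loose white dropper bottle, 44 mm in diameter, 98 mm high, origin at the centre of its underside. To be left alone.
- beaker: Loose clear beaker, 59 mm in diameter, 72 mm high, origin at the centre of its underside. To be left alone.
- timer: Loose white timer lying flat, 62 x 62 x 18 mm, origin at the centre of its underside. To be left alone.
- dish: Loose clear petri dish, 64 mm in diameter, 16 mm high, origin at the centre of its underside. To be left alone.
Things that resemble listed ones, but are neither listed nor needed, are in the scene too. What is shaped like the lock_pin but orange is not meant.

How it is judged:
On the way:
1. the pin stands in the bush with its tip on the hidden bar, the carriage still near its left end (z of lock_pin in the frame of stage between 0.031 and 0.0375 m and horizontal distance between lock_pin and bush_mouth below 0.006 m and value of joint carriage below 0.019 m), for 0.1 s.
At the end, for the whole second after the job is handed in: The locking pin is in the bush and in the hidden hole, fully home: its tip no more than 24.5 mm above the bench (head's underside within 2.5 mm of the bush), within 5 mm of the bush's axis and 0.1 rad of upright, at rest and released (z of lock_pin in the frame of stage below 0.0245 m and horizontal distance between lock_pin and bush_mouth below 0.005 m and angle between the z axis of lock_pin and the z axis of stage, either way round below 0.1 rad and linear speed of lock_pin below 0.01 m/s); the robot touches nothing.
It fails at once if the pin is forced: more than 30 N between the pin and the stage (bar, bush or housing) (contact force between lock_pin and stage above 30 N).
It fails at once if the hand or arm presses on the stage with more than 20 N (contact force between any of the fingers, the arm and stage above 20 N).
It fails at once if a bystander is moved more than 20 mm (distance of any of dropper, beaker, timer, dish from where it was at the start of the episode above 0.02 m).
It also fails if it takes over 72 s, if anything falls off the work surface, if the arm or the gripper's body presses on something with over 40 N, if the wrist force passes 120 N, or if a joint passes its speed limit or range.

### The arm

A 7-joint arm with a two-finger parallel gripper is mounted at the origin on a cart in front of the work surface, level with it; the furniture and walls round the work are solid. World frame = base frame: x ahead of the robot, y to its left, z up, the work surface at z = 0. Lengths are in m, angles in rad, forces in N, time in s.
With the tool pointing down it reaches from about 0.425 to 0.875 m from the base axis. Payload 4.7 kg.
Tool frame: the origin (TCP) lies midway between the tips of the shut fingers; the grasp point (between the pads) lies 19 mm behind it (arm.pinch_z is the distance from the TCP to the grasp point, in m); z points along the fingers, y is the direction in which the jaws open and shut (so a half turn about z gives the same grasp; the last joint's range is limited). The gripper opens to 85 mm and grips with 20 to 120 N. Pads are 22 mm wide; open, the fingers measure 114 mm over their backs; the gripper's body (76 mm by 85 mm) begins 54 mm behind the grasp point. The pads swing forward as they close: fully open they stand 13 mm farther back than shut.
Start: joints at [-1.206, 0.321, -0.07, 1.45, 0.023, 1.371, -0.057], TCP at [0.223, 0.61, 0.195] pointing down, gripper open.
Joint ranges: [-2.86, 2.86], [-0.3, 2.09], [-1.38, 1.24], [0.06, 2.45], [-1.56, 4.7], [0.09, 2.05], [-2.69, 2.69]. Speed limits (rad/s): [2.57, 2.57, 3.14, 3.14, 3.14, 3.14, 3.14].

### API

Orientations are given as [roll, pitch, yaw] about the fixed x, y, z axes, in that order (R = Rz(yaw) Ry(pitch) Rx(roll)).
In Python, from station import arm gives the robot as it stands. The module is installed in compiled form; this text tells all that it offers.
- The arm moves only by the tool apply_moves, never from a script. Its argument "deltas" is text: rows parted by semicolons, each of 7 numbers parted by spaces: the turn, a rotation vector about the tool's x, y, z in degrees, then the shift along the tool's x, y, z in cm, then the opening, from -1 (shut) to 1 (fully open), so that 0 is half open. In form: ax ay az tx ty tz claw; .... A call has 1 to 12 rows; each row shifts and turns the commanded pose from where the row before left it, along the tool's axes as they then stand; what a row does not reach is not made up. A row lasts 1/12 s, in which the tool goes at most 41.7 mm and 7.16 degrees, less where a joint would pass 70% of its speed; a pose out of reach is approached as far as the arm can. A call with a gripper value outside its range is refused whole. The fingers move at their own pace and stop on an object; "squeeze" is the grip in N (left out, the last holds). Time passes only in rows, so rows that do not move let the fingers close. It gives the time, the measured TCP pose, the force and the opening at its end, in the units of the state.
- arm.get_state(): the state, without advancing time (a new reading comes with each control period).
- arm.snapshot(name): name is "scene" or "top"; returns (picture, depth): 384x512x3 uint8, red, green, blue; 384x512 float32, m along the optical axis (not along the pixel's ray), 0 where there is no reading.
- arm.camera_params(name): a dict with "intrinsics" (3x3 intrinsics, pixels), "world_from_camera" (4x4, takes a point from camera to world coordinates). Camera axes: x right, y up, looking along -z (the intrinsics and any distortion apply to the point x, -y, -z); pixel columns grow to the right and rows downward; lengths in m; the calibration is good to about 2 mm. A picture is of the moment at which its call begins. camera_params takes no time and is no camera call.
- arm.hand_in(): hands the job in, once; it reports no verdict.
The state is a dict: "time": time; "joint_pos": joint angles; "joint_vel": joint speeds; "effort": joint torques, N m; "tool_pos": TCP position; "tcp_rot": TCP orientation; "wrist_force": force on the tool from outside, world axes, zero at the start; "ft_torque": the same for the moment, N m; "gripper_width": finger opening in m.
Only numpy, scipy, OpenCV 4.12 (cv2) and the standard library are available. Lean on these libraries where they do the work, as an engineer would, in place of code of your own. Each camera call takes 0.05 s, during which the arm holds its last target.

## Working session

There is one attempt and no reset: what is moved stays moved. The work goes in short steps, Python scripts to look and compute and a tool call to move; the robot and the scene stay as the last step left them, time stands still between calls to the robot, and variables do not carry over. Pictures are saved under pics/ and viewed, and the job is handed in when it is done.

Besides the shell and the picture viewer there is one more tool, called after "Request:" by a JSON object that holds its "fn" and its "kwargs". apply_moves: Moves the arm, as the interface text tells. Its arguments: {"type":"object","properties":{"deltas":{"type":"string"},"squeeze":{"type":"number"}},"required":["deltas"]}

```bash
mkdir -p pics; python3 - <<'E'
from station import arm
import numpy as np, cv2
s=arm.get_state()
for k,v in s.items(): print(k,np.round(v,4))
print(arm.pinch_z)
for n in ("scene","top"):
    p,d=arm.snapshot(n); cv2.imwrite(f"pics/{n}0.png",p[...,::-1]); np.savez(f"{n}0.npz",p=p,d=d)
    c=arm.camera_params(n); print(n,c["intrinsics"],np.round(c["world_from_camera"],4),[k for k in c])
E
```

```text
time 0.0
joint_pos [-1.2059  0.3218 -0.0701  1.4517  0.0226  1.3708 -0.057 ]
joint_vel [-0.0019 -0.0023  0.0009  0.0002  0.0003  0.0005  0.0001]
effort [-1.00000e-04 -4.93582e+01 -3.82500e-01 -3.14335e+01  1.30000e-02
  1.13000e-02  0.00000e+00]
tool_pos [0.2232 0.6098 0.1943]
tcp_rot [-3.1397e+00  1.0000e-04  2.7908e+00]
wrist_force [-0.612   0.0759 -0.3079]
ft_torque [-0.0238  0.0022  0.0034]
gripper_width 0.0854
0.0187
scene [[350.05101067   0.         256.33596675]
 [  0.         350.05101067 187.90676138]
 [  0.           0.           1.        ]] [[ 0.6732  0.3127 -0.6701 -0.1441]
 [-0.7392  0.3102 -0.5978 -0.678 ]
 [ 0.021   0.8978  0.4399  0.5103]
 [ 0.      0.      0.      1.    ]] ['intrinsics', 'world_from_camera']
top [[420.46894992   0.         259.52675454]
 [  0.         420.46894992 192.14519404]
 [  0.           0.           1.        ]] [[ 0.0301  0.9949 -0.0959  0.4053]
 [-0.9995  0.0291 -0.0119 -0.0852]
 [-0.0091  0.0963  0.9953  1.3257]
 [ 0.      0.      0.      1.    ]] ['intrinsics', 'world_from_camera']
```

View pics/scene0.png

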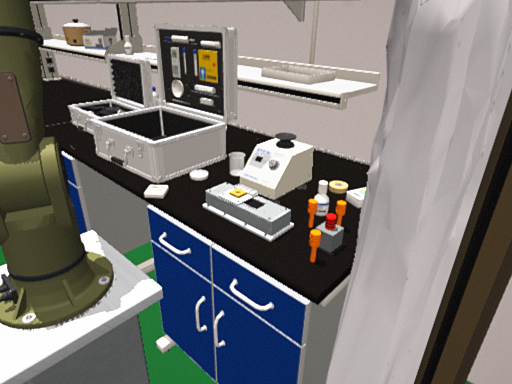

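View pics/top0.png

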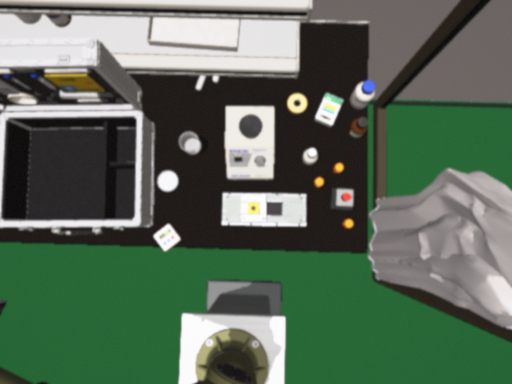

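```bash
cat > h.py <<'E'
import numpy as np, cv2
from station import arm
def ray(n,u,v):
    c=arm.camera_params(n);K=c["intrinsics"];T=c["world_from_camera"]
    d=np.array([(u-K[0,2])/K[0,0],-(v-K[1,2])/K[1,1],-1.0])
    return T[:3,3],T[:3,:3]@d
def onz(n,u,v,z):
    o,d=ray(n,u,v); return o+d*(z-o[2])/d[2]
def atdepth(n,u,v,dep):
    o,d=ray(n,u,v); return o+d*dep
def proj(n,P):
    c=arm.camera_params(n);K=c["intrinsics"];T=c["world_from_camera"]
    q=T[:3,:3].T@(np.asarray(P)-T[:3,3]); return K[0,2]-K[0,0]*q[0]/q[2],K[1,2]+K[1,1]*q[1]/q[2]
def two(a,b):
    o1,d1=ray(*a);o2,d2=ray(*b)
    A=np.stack([d1,-d2],1);t=np.linalg.lstsq(A,o2-o1,rcond=None)[0]
    p,q=o1+d1*t[0],o2+d2*t[1];return (p+q)/2,np.linalg.norm(p-q)
def blobs(m,mn=4):
    n,l,s,c=cv2.connectedComponentsWithStats(m.astype(np.uint8))
    return [(c[i],s[i],l==i) for i in range(1,n) if s[i][4]>=mn]
E
python3 - <<'E'
from h import *
for n in ("scene","top"):
    z=np.load(f"{n}0.npz");p,d=z["p"],z["d"]
    hsv=cv2.cvtColor(p,cv2.COLOR_RGB2HSV);H,S,V=hsv[...,0],hsv[...,1],hsv[...,2]
    for nm,m in (("red",((H<4)|(H>174))&(S>150)&(V>90)),("orange",(H>=5)&(H<19)&(S>170)&(V>120)),("yellow",(H>=20)&(H<34)&(S>100)&(V>100))):
        for c,s,l in blobs(m,6):
            dep=np.median(d[l]); print(n,nm,c.round(1),s,round(float(dep),3),atdepth(n,*c,dep).round(4))
t=cv2.imread("pics/top0.png");s=cv2.imread("pics/scene0.png")
cv2.imwrite("pics/topc.png",cv2.resize(t[140:240,210:370],None,fx=5,fy=5,interpolation=cv2.INTER_NEAREST))
cv2.imwrite("pics/scenec.png",cv2.resize(s[160:270,195:355],None,fx=5,fy=5,interpolation=cv2.INTER_NEAREST))
E
```

```text
scene red [330.5 220.7] [325 213  12  17 149] 0.838 [ 0.5124 -0.3326  0.0749]
scene orange [213.6  64.1] [212  62   4   5  13] 1.281 [0.7509 0.3441 0.3503]
scene orange [311.5 212.1] [308 199   9  29 154] 0.924 [ 0.5528 -0.2533  0.0497]
scene orange [340.1 211.2] [336 200  11  25 153] 0.917 [ 0.5992 -0.3109  0.0566]
scene orange [314.  244.3] [309 229  12  33 215] 0.788 [ 0.4315 -0.3422  0.0525]
scene yellow [88.5 43.5] [86 43  6  2 10] 2.126 [0.8685 1.6183 0.3411]
scene yellow [208.2  64.1] [198  49  20  34 491] 1.298 [0.7494 0.3726 0.3476]
scene yellow [237.6 191.9] [230 189  16   7  63] 0.979 [ 0.4734 -0.0572  0.0684]
scene yellow [340. 188.] [336 188   9   1   9] 1.134 [ 0.7985 -0.2003  0.0167]
scene yellow [313.  200.7] [309 199   9   4  23] 0.915 [ 0.5584 -0.2506  0.0808]
scene yellow [341.  202.2] [338 201   8   3  20] 0.912 [ 0.6038 -0.3072  0.0805]
scene yellow [315.3 232.1] [311 230  10   5  39] 0.782 [ 0.438  -0.3383  0.0803]
scene yellow [ 96.4 254.9] [ 90 253  13   5  20] 0.799 [0.0976 0.0217 0.0142]
scene yellow [ 21.4 289.8] [ 20 288   4   5   9] 0.64 [-0.0626 -0.0359 
[... 333 characters left out ...]
range [338.  167.8] [334 162  10  11  45] 1.279 [ 0.6088 -0.3062  0.058 ]
top orange [318.4 181.8] [314 177  10  10  41] 1.277 [ 0.5644 -0.2478  0.0563]
top orange [347.9 223.4] [343 219  11  10  44] 1.262 [ 0.4412 -0.3379  0.0579]
top yellow [72.4 79.4] [ 44  73  54  15 424] 0.979 [0.7474 0.3697 0.3804]
top yellow [292.4 110.8] [288 106  11   8  20] 1.341 [ 0.7951 -0.1666  0.015 ]
top yellow [338.8 166.9] [336 164   7   7  34] 1.256 [ 0.6079 -0.3047  0.0806]
top yellow [318.9 181.3] [316 178   7   7  37] 1.253 [ 0.563  -0.246   0.0804]
top yellow [253.5 207.5] [249 203  10  10  92] 1.259 [ 0.4798 -0.0534  0.0679]
top yellow [348.6 223.1] [346 220   6   7  33] 1.241 [ 0.4415 -0.3357  0.0794]
```

View pics/topc.png

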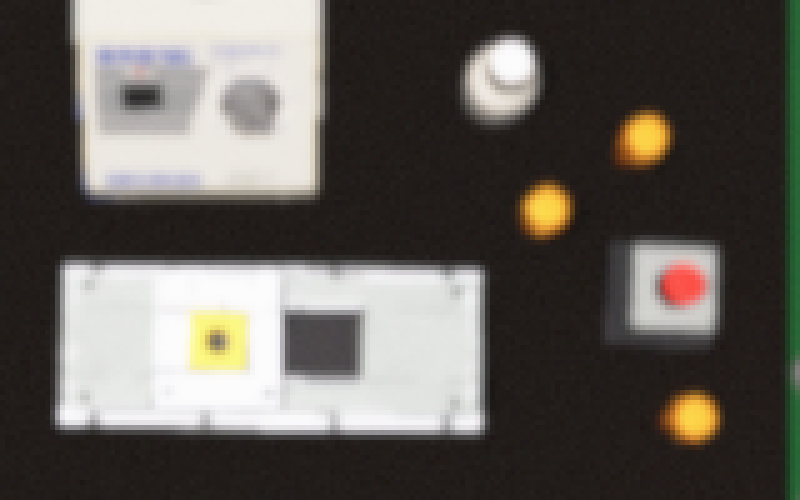

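View pics/scenec.png

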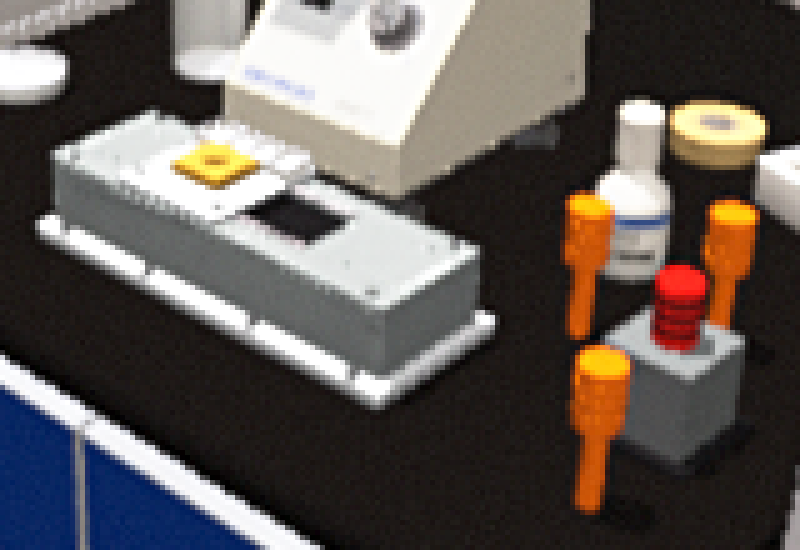

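```bash
python3 - <<'E'
from h import *
z=np.load("top0.npz");p,d=z["p"],z["d"]
n="top"
vv,uu=np.mgrid[185:235,215:312]
P=np.array([atdepth(n,u,v,d[v,u]) for u,v in zip(uu.ravel(),vv.ravel())])
for lo,hi in ((.045,.058),(.02,.2),(.058,.2)):
    s=P[(P[:,2]>lo)&(P[:,2]<hi)]
    r=cv2.minAreaRect((s[:,:2]*1000).astype(np.float32)); print(lo,hi,len(s),r)
print("bush top",onz("top",253.5,207.5,.068),"two",two(("top",253.5,207.5),("scene",237.9,192)))
print("hole scene",onz("scene",237.9,192,.068))
z2=np.load("scene0.npz")["p"]
for nm,pp in(("top",p),("scene",z2)):
    hsv=cv2.cvtColor(pp,cv2.COLOR_RGB2HSV);H,S,V=[hsv[...,i] for i in range(3)]
    m=((H<5)|(H>174))&(S>120)&(V>80)
    if nm=="scene": m&=V>0
    for c,s,l in blobs(m,20): print(nm,c,s)
    if nm=="scene":
        print(S[208:235,330],V[208:235,330])
print("red top z.086",onz("top",346,196.5,.086))
print("red scene", [onz("scene",330.5,r,.086).round(4) for r in (215,216,217)])
# fit ellipse of yellow quad in scene
hsv=cv2.cvtColor(z2,cv2.COLOR_RGB2HSV)
m=((hsv[...,0]>=17)&(hsv[...,0]<36)&(hsv[...,1]>70)&(hsv[...,2]>100)).astype(np.uint8)
for c,s,l in blobs(m,20): print(c,s)
E
```

```text
Traceback (most recent call last):
  File "h.py", line 10, in atdepth
    o,d=ray(n,u,v); return o+d*dep
        ~~~^^^^^^^
  File "h.py", line 4, in ray
    c=arm.camera_params(n);K=c["intrinsics"];T=c["world_from_camera"]
ValueError: time passes only in moves, steps and waits
```

```bash
sed -i 's/^def ray/import functools\n@functools.lru_cache(None)\ndef cam(n): return arm.camera_params(n)\ndef ray/; s/c=arm.camera_params(n)/c=cam(n)/' h.py; python3 - <<'E'
from h import *
z=np.load("top0.npz");p,d=z["p"],z["d"]
n="top"
vv,uu=np.mgrid[185:235,215:312]
P=np.array([atdepth(n,u,v,d[v,u]) for u,v in zip(uu.ravel(),vv.ravel())])
for lo,hi in ((.045,.058),(.02,.2),(.058,.2)):
    s=P[(P[:,2]>lo)&(P[:,2]<hi)]
    r=cv2.minAreaRect((s[:,:2]*1000).astype(np.float32)); print(lo,hi,len(s),r)
print("two",two(("top",253.5,207.5),("scene",237.9,192)))
print("hole scene",onz("scene",237.9,192,.068),"top",onz("top",253.5,207.5,.068))
z2=np.load("scene0.npz")["p"]
print("red top z.086",onz("top",346,196.5,.086))
print("red scene", [onz("scene",330.5,r,.086).round(4) for r in (215,216,217)])
print(z2[208:235,330].tolist())
hsv=cv2.cvtColor(z2,cv2.COLOR_RGB2HSV)
m=((hsv[...,0]>=17)&(hsv[...,0]<36)&(hsv[...,1]>70)&(hsv[...,2]>190))
for c,s,l in blobs(m,20): print(c,s)
print(arm.get_state()["time"])
E
```

```text
0.045 0.058 1503 ((480.1533203125, -84.87823486328125), (84.86406707763672, 249.65528869628906), 1.6732945442199707)
0.02 0.2 2271 ((479.9081115722656, -84.31900024414062), (85.33126831054688, 249.71755981445312), 0.7955682277679443)
0.058 0.2 723 ((479.4993591308594, -83.24266815185547), (83.82794952392578, 244.72250366210938), 1.014183759689331)
two (array([ 0.47962957, -0.05298214,  0.06434241]), np.float64(0.0011541894756416638))
hole scene [ 0.47408409 -0.05772893  0.068     ] top [ 0.47982741 -0.05347604  0.068     ]
red top z.086 [ 0.51935539 -0.32605587  0.086     ]
red scene [array([ 0.5185, -0.3274,  0.086 ]), array([ 0.5144, -0.3299,  0.086 ]), array([ 0.5104, -0.3324,  0.086 ])]
[[23, 18, 17], [27, 22, 21], [20, 16, 15], [12, 19, 19], [53, 16, 13], [249, 29, 21], [255, 46, 34], [255, 50, 34], [255, 48, 34], [255, 44, 34], [255, 35, 29], [190, 21, 18], [152, 22, 17], [95, 20, 16], [148, 22, 21], [135, 15, 15], [99, 18, 16], [159, 25, 23], [138, 20, 15], [115, 15, 14], [167, 15, 8], [188, 35, 31], [183, 149, 149], [188, 197, 196], [196, 201, 200], [195, 197, 197], [162, 163, 161]]
[338.03773585 184.28301887] [329 181  19   8  53]
[237.47435897 191.82051282] [229 188  18   8  78]
[312.78571429 200.57142857] [309 199   9   4  28]
[341.46428571 202.39285714] [338 201   8   4  28]
[315.38636364 232.09090909] [311 230  10   6  44]
0.1
```

```bash
python3 - <<'E'
from h import *
d=np.load("top0.npz")["d"]
K=cam("top")["intrinsics"];T=cam("top")["world_from_camera"]
v,u=np.mgrid[0:384,0:512]
q=np.stack([(u-K[0,2])/K[0,0]*d,-(v-K[1,2])/K[1,1]*d,-d],-1)@T[:3,:3].T+T[:3,3]
P=q[d>0]
for x0 in np.arange(.15,.95,.1):
    print(round(x0,2),[ (lambda s: round(float(s.max()),2) if len(s) else None)(P[(P[:,0]>x0)&(P[:,0]<x0+.1)&(P[:,1]>y0)&(P[:,1]<y0+.1)][:,2]) for y0 in np.arange(.55,-.5,-.1)])
E
```

```text
0.15 [0.27, 0.3, -0.81, 0.67, 0.66, 0.0, 0.0, 0.01, -0.01, -0.81, -0.81]
0.25 [-0.01, -0.81, -0.81, -0.81, 0.02, -0.81, -0.81, -0.81, -0.81, -0.81, -0.81]
0.35 [0.16, 0.16, 0.16, 0.16, 0.03, 0.01, 0.07, 0.07, 0.06, 0.09, 0.01]
0.45 [0.03, 0.03, 0.12, 0.15, 0.02, 0.01, 0.07, 0.08, 0.06, 0.09, 0.06]
0.55 [0.03, 0.03, 0.12, 0.15, 0.08, 0.08, 0.15, 0.15, 0.1, 0.08, 0.01]
0.65 [0.36, 0.48, 0.48, 0.48, 0.08, 0.08, 0.18, 0.18, 0.1, 0.07, 0.11]
0.75 [0.24, 0.48, 0.61, 0.61, 0.61, 0.61, 0.61, 0.61, 0.61, 0.07, 0.14]
0.85 [0.32, 0.36, 0.38, 0.32, 0.35, 0.35, 0.35, 0.32, 0.32, 0.01, 0.14]
```

Request:
{"fn": "apply_moves", "kwargs": {"deltas": "0 0 -7 0 0 -4 1; 0 0 -7 0 0 -4 1; 0 0 -7.1 0 0 -4 1"}}

```text
time: 0.35
tool_pos: [0.2231, 0.6095, 0.3156]
tcp_rot: [-3.139, -0.001, -3.118]
wrist_force: [-0.2, 1.2, 0.7]
gripper_width: 0.0855
```

Request:
{"fn": "apply_moves", "kwargs": {"deltas": "0 0 0 -2.1 -3.1 0 0.3; 0 0 0 -2.1 -3.1 0 0.3; 0 0 0 -2.1 -3.1 0 0.3; 0 0 0 -2.1 -3.1 0 0.3; 0 0 0 -2.1 -3.1 0 0.3; 0 0 0 -2.1 -3.1 0 0.3; 0 0 0 -2.1 -3.1 0 0.3; 0 0 0 -2.1 -3.1 0 0.3; 0 0 0 -2.1 -3.1 0 0.3; 0 0 0 -2.1 -3.1 0 0.3"}}

```text
time: 1.18
tool_pos: [0.4394, 0.3023, 0.3152]
tcp_rot: [-3.142, -0.0, -3.124]
wrist_force: [1.5, -1.1, -1.3]
gripper_width: 0.0556
```

Request:
{"fn": "apply_moves", "kwargs": {"deltas": "0 0 0 -0.4 -3.9 0 0.3; 0 0 0 -0.4 -3.9 0 0.3; 0 0 0 -0.4 -3.9 0 0.3; 0 0 0 -0.4 -3.9 0 0.3; 0 0 0 -0.4 -3.9 0 0.3; 0 0 0 -0.4 -3.9 0 0.3; 0 0 0 -0.4 -3.9 0 0.3; 0 0 0 -0.4 -3.9 0 0.3; 0 0 0 -0.4 -3.9 0 0.3; 0 0 0 -0.4 -3.9 0 0.3; 0 0 0 -0.4 -3.9 0 0.3; 0 0 0 -0.4 -3.9 0 0.3"}}

```text
time: 2.18
tool_pos: [0.4945, -0.1648, 0.3153]
tcp_rot: [3.141, 0.0, -3.124]
wrist_force: [1.7, 0.8, 0.5]
gripper_width: 0.0556
```

Request:
{"fn": "apply_moves", "kwargs": {"deltas": "0 0 0 -0.6 -3.8 0 0.2; 0 0 0 -0.6 -3.8 0 0.2; 0 0 0 -0.6 -3.8 2 0.2; 0 0 0 -0.6 -3.8 3 0.2; 0 0 0 0 0 4 0.2; 0 0 0 0 0 4 0.2; 0 0 0 0 0 0 0.2; 0 0 0 0 0 0 0.2"}}

```text
time: 2.85
tool_pos: [0.5191, -0.3063, 0.1889]
tcp_rot: [3.14, -0.005, -3.124]
wrist_force: [0.4, 0.1, 0.7]
gripper_width: 0.051
```

Request:
{"fn": "apply_moves", "kwargs": {"deltas": "0 0 0 0 -2 0 0.2; 0 0 0 0 0 4 0.2; 0 0 0 0 0 4 0.2; 0 0 0 0 0 0 0.2; 0 0 0 0 0 0 0.2"}}

```text
time: 3.27
tool_pos: [0.5215, -0.3268, 0.112]
tcp_rot: [3.141, -0.0, -3.123]
wrist_force: [0.6, -0.7, 1.5]
gripper_width: 0.0514
```

```bash
cat > look.py <<'E'
import sys
from h import *
tag=sys.argv[1]; roi=eval(sys.argv[2]) # {cam:(r0,r1,c0,c1)}
for n,(a,b,c,e) in roi.items():
    p,d=arm.snapshot(n);np.savez(f"{n}_{tag}.npz",p=p,d=d)
    cv2.imwrite(f"pics/{n}_{tag}.png",cv2.resize(p[a:b,c:e,::-1],None,fx=5,fy=5,interpolation=cv2.INTER_CUBIC))
s=arm.get_state();print(s["time"],s["tool_pos"],s["wrist_force"],s["gripper_width"])
E
python3 look.py g1 '{"scene":(150,260,265,385)}'
```

```text
3.3167 [ 0.52265161 -0.32785549  0.11379051] [ 0.41643276  0.55089856 -0.12984008] 0.05127983440542158
```

View pics/scene_g1.png

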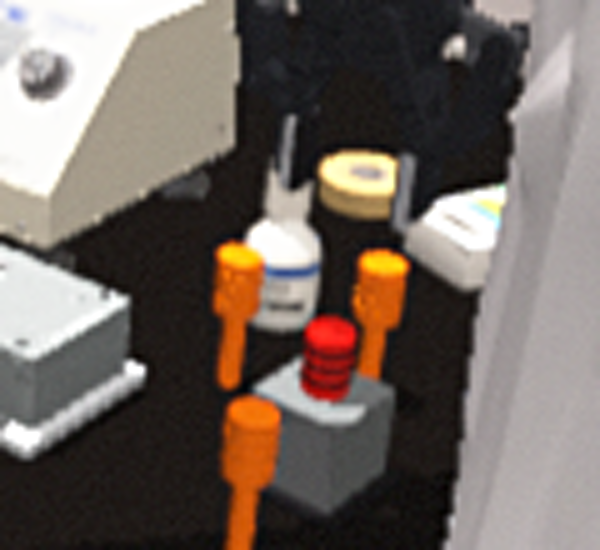

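```bash
python3 - <<'E'
from h import *
s=arm.get_state();print(s["time"],s["tool_pos"])
for z in (.114,.12,.125): print(proj("scene",(0.5222,-.3278,z)))
for P in ((.519,-.326,.086),(.516,-.329,.086)): print(proj("scene",P),proj("top",P))
E
```

```text
3.3167 [ 0.52265161 -0.32785549  0.11379051]
(np.float64(332.81897614131617), np.float64(204.302589222748))
(np.float64(333.1160978902263), np.float64(202.0763366565268))
(np.float64(333.3651510359199), np.float64(200.21024907875824))
(np.float64(330.1027352074189), np.float64(214.72504393005534)) (np.float64(345.97979688328365), np.float64(196.6192773435534))
(np.float64(330.52046942394594), np.float64(215.62767893460259)) (np.float64(346.98716818284635), np.float64(197.66081007773516))
```

```bash
python3 - <<'E'
from h import *
p=np.load("scene_g1.npz")["p"];d=np.load("scene_g1.npz")["d"]
c=p[165:230,305:365,::-1].astype(float)/255
cv2.imwrite("pics/g1b.png",cv2.resize((c**.4*255).astype(np.uint8),None,fx=9,fy=9,interpolation=cv2.INTER_CUBIC))
K=cam("scene")["intrinsics"];T=cam("scene")["world_from_camera"]
v,u=np.mgrid[165:215,310:360];dd=d[165:215,310:360]
q=np.stack([(u-K[0,2])/K[0,0]*dd,-(v-K[1,2])/K[1,1]*dd,-dd],-1)@T[:3,:3].T+T[:3,3]
m=(abs(q[...,0]-.52)<.04)&(abs(q[...,1]+.326)<.07)&(q[...,2]>.09)&(q[...,2]<.16)
L=np.c_[u[m],v[m],q[m]]
L=L[np.argsort(L[:,4])][:30];print(L.round(3))
E
```

```text
[[ 3.26e+02  1.86e+02  5.27e-01 -3.01e-01  1.52e-01]
 [ 3.24e+02  1.87e+02  5.17e-01 -3.02e-01  1.53e-01]
 [ 3.46e+02  1.95e+02  5.15e-01 -3.61e-01  1.54e-01]
 [ 3.44e+02  1.95e+02  5.12e-01 -3.58e-01  1.54e-01]
 [ 3.47e+02  1.94e+02  5.21e-01 -3.60e-01  1.54e-01]
 [ 3.27e+02  1.85e+02  5.28e-01 -3.03e-01  1.54e-01]
 [ 3.46e+02  1.94e+02  5.17e-01 -3.60e-01  1.55e-01]
 [ 3.25e+02  1.86e+02  5.19e-01 -3.03e-01  1.55e-01]
 [ 3.45e+02  1.95e+02  5.11e-01 -3.60e-01  1.55e-01]
 [ 3.22e+02  1.87e+02  5.09e-01 -3.01e-01  1.55e-01]
 [ 3.26e+02  1.85e+02  5.25e-01 -3.02e-01  1.55e-01]
 [ 3.23e+02  1.87e+02  5.11e-01 -3.03e-01  1.55e-01]
 [ 3.43e+02  1.94e+02  5.11e-01 -3.56e-01  1.56e-01]
 [ 3.25e+02  1.85e+02  5.22e-01 -3.01e-01  1.56e-01]
 [ 3.27e+02  1.84e+02  5.30e-01 -3.02e-01  1.56e-01]
 [ 3.45e+02  1.94e+02  5.13e-01 -3.59e-01  1.56e-01]
 [ 3.24e+02  1.86e+02  5.15e-01 -3.03e-01  1.56e-01]
 [ 3.21e+02  1.86e+02  5.09e-01 -2.98e-01  1.56e-01]
 [ 3.44e+02  1.94e+02  5.11e-01 -3.58e-01  1.57e-01]
 [ 3.22e+02  1.86e+02  5.11e-01 -3.00e-01  1.57e-01]
 [ 3.21e+02  1.85e+02  5.11e-01 -2.97e-01  1.58e-01]
 [ 3.49e+02  1.93e+02  5.20e-01 -3.65e-01  1.58e-01]
 [ 3.46e+02  1.93e+02  5.15e-01 -3.60e-01  1.58e-01]
 [ 3.24e+02  1.85e+02  5.15e-01 -3.02e-01  1.59e-01]
 [ 3.26e+02  1.84e+02  5.23e-01 -3.03e-01  1.59e-01]
 [ 3.43e+02  1.93e+02  5.09e-01 -3.56e-01  1.59e-01]
 [ 3.47e+02  1.93e+02  5.16e-01 -3.62e-01  1.59e-01]
 [ 3.45e+02  1.93e+02  5.12e-01 -3.59e-01  1.59e-01]
 [ 3.44e+02  1.93e+02  5.10e-01 -3.58e-01  1.59e-01]
 [ 3.22e+02  1.85e+02  5.10e-01 -3.00e-01  1.59e-01]]
```

View pics/g1b.png

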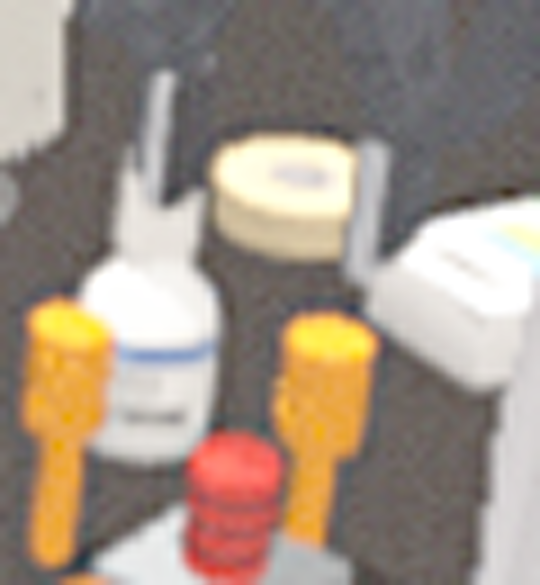

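```bash
python3 look.py g2 '{"scene":(150,260,265,385),"top":(140,240,210,370)}'; python3 - <<'E'
from h import *
d=np.load("scene_g2.npz")["d"]
K=cam("scene")["intrinsics"];T=cam("scene")["world_from_camera"]
v,u=np.mgrid[165:215,310:360];dd=d[165:215,310:360]
q=np.stack([(u-K[0,2])/K[0,0]*dd,-(v-K[1,2])/K[1,1]*dd,-dd],-1)@T[:3,:3].T+T[:3,3]
m=(abs(q[...,0]-.52)<.04)&(abs(q[...,1]+.326)<.07)&(q[...,2]>.09)&(q[...,2]<.16)
L=np.c_[u[m],v[m],q[m]]
L=L[np.argsort(L[:,4])][:12];print(L.round(3))
E
```

```text
3.4167 [ 0.52319712 -0.3285973   0.11460509] [ 0.10869555 -0.64201919  0.11544919] 0.05112723159847114
[[ 3.49e+02  1.93e+02  5.29e-01 -3.61e-01  1.53e-01]
 [ 3.44e+02  1.94e+02  5.14e-01 -3.56e-01  1.55e-01]
 [ 3.48e+02  1.93e+02  5.24e-01 -3.61e-01  1.55e-01]
 [ 3.47e+02  1.94e+02  5.18e-01 -3.61e-01  1.55e-01]
 [ 3.24e+02  1.87e+02  5.12e-01 -3.05e-01  1.55e-01]
 [ 3.27e+02  1.85e+02  5.26e-01 -3.04e-01  1.55e-01]
 [ 3.45e+02  1.94e+02  5.14e-01 -3.59e-01  1.56e-01]
 [ 3.22e+02  1.86e+02  5.12e-01 -2.99e-01  1.56e-01]
 [ 3.25e+02  1.86e+02  5.17e-01 -3.04e-01  1.56e-01]
 [ 3.26e+02  1.85e+02  5.23e-01 -3.03e-01  1.56e-01]
 [ 3.28e+02  1.84e+02  5.30e-01 -3.04e-01  1.57e-01]
 [ 3.46e+02  1.94e+02  5.13e-01 -3.61e-01  1.57e-01]]
```

View pics/scene_g2.png

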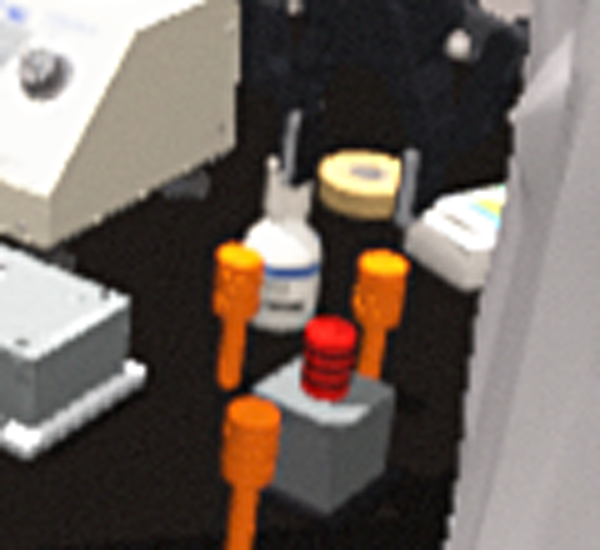

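View pics/top_g2.png

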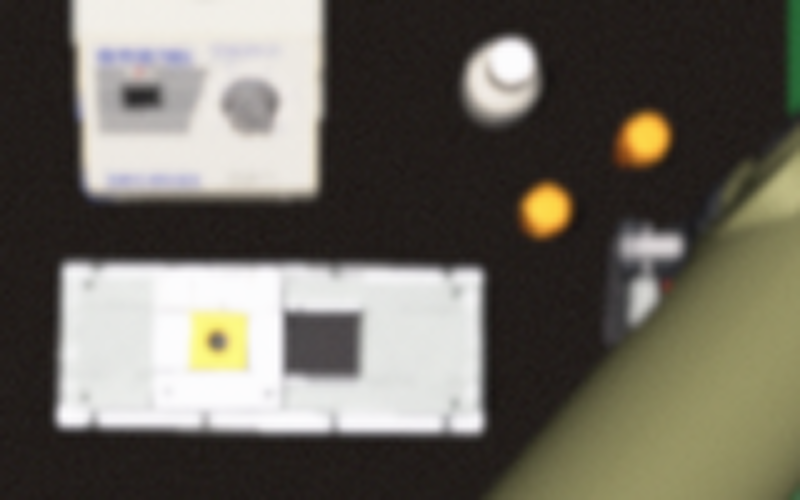

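Request:
{"fn": "apply_moves", "kwargs": {"deltas": "0 0 0 0 0 0 0.2; 0 0 0 0 0 0 0.2; 0 0 0 0 0 0 0.2; 0 0 0 0 0 0 0.2"}}

```text
time: 3.75
tool_pos: [0.5211, -0.3276, 0.1113]
tcp_rot: [-3.141, 0.001, -3.124]
wrist_force: [0.1, 0.4, -0.1]
gripper_width: 0.0514
```

```bash
python3 - <<'E'
from h import *
for n,(r0,r1,c0,c1) in {"scene":(165,215,310,360),"top":(175,215,325,365)}.items():
    d=np.load(n+"_g2.npz")["d"]
    K=cam(n)["intrinsics"];T=cam(n)["world_from_camera"]
    v,u=np.mgrid[r0:r1,c0:c1];dd=d[r0:r1,c0:c1]
    q=np.stack([(u-K[0,2])/K[0,0]*dd,-(v-K[1,2])/K[1,1]*dd,-dd],-1)@T[:3,:3].T+T[:3,3]
    if n=="top": print(q[10:20:2,8:24:2].round(3).tolist())
    else:
        p=np.load(n+"_g2.npz")["p"]
        print(d[175:205,323].round(3), d[180:205,346].round(3))
print(arm.get_state())
E
```

```text
[0.808 0.808 0.814 0.813 0.812 0.812 0.816 0.815 0.817 0.817 0.819 0.819
 0.976 0.978 0.977 0.981 0.978 0.983 0.991 0.985 0.988 0.988 0.99  0.987
 0.989 0.988 0.987 0.99  0.984 0.988] [0.77  0.772 0.774 0.774 0.774 0.771 0.777 0.778 0.78  0.776 0.781 0.782
 0.783 0.786 0.785 1.095 1.091 1.095 1.093 1.098 1.091 1.09  1.086 0.914
 1.074]
[[[0.532, -0.26, 0.255], [0.532, -0.264, 0.259], [0.533, -0.27, 0.255], [0.563, -0.32, 0.002], [0.563, -0.326, 0.003], [0.564, -0.333, 0.0], [0.537, -0.297, 0.221], [0.531, -0.292, 0.273]], [[0.528, -0.261, 0.251], [0.527, -0.264, 0.259], [0.527, -0.269, 0.259], [0.529, -0.277, 0.246], [0.534, -0.29, 0.201], [0.533, -0.293, 0.214], [0.527, -0.288, 0.266], [0.526, -0.291, 0.278]], [[0.522, -0.26, 0.254], [0.522, -0.265, 0.256], [0.522, -0.27, 0.257], [0.522, -0.274, 0.26], [0.522, -0.28, 0.259], [0.522, -0.285, 0.259], [0.522, -0.289, 0.263], [0.52, -0.291, 0.28]], [[0.517, -0.26, 0.252], [0.517, -0.265, 0.255], [0.517, -0.27, 0.255], [0.517, -0.274, 0.262], [0.517, -0.28, 0.258], [0.517, -0.284, 0.262], [0.516, -0.288, 0.268], [0.516, -0.291, 0.277]], 
[... 184 characters left out ...]
.547]]]
{'time': 3.75, 'joint_pos': array([-0.09232583,  0.36661131,  0.75710847,  1.67266743, -0.26698532,
        1.20790592,  2.31553279]), 'joint_vel': array([ 0.00192629,  0.00670804, -0.00180934,  0.00691417, -0.00257072,
       -0.00171596, -0.00129562]), 'effort': array([-1.03376649e-02, -4.03605509e+01,  8.17657381e+00, -2.91392004e+01,
        1.07815347e-02, -6.16578473e-03, -9.77878663e-04]), 'tool_pos': array([ 0.52108912, -0.32759213,  0.11129955]), 'tcp_rot': array([-3.14137813e+00,  1.05039397e-03, -3.12394805e+00]), 'wrist_force': array([ 0.05089931,  0.41356572, -0.06761752]), 'ft_torque': array([-0.02140656, -0.02254491, -0.04246294]), 'gripper_width': 0.05138505237657488}
```

Request:
{"fn": "apply_moves", "kwargs": {"deltas": "0 0 0 0 0 1.5 0.2; 0 0 0 0 0 1.5 0.2; 0 0 0 0 0 0 0.2; 0 0 0 0 0 0 0.2; 0 0 0 0 0 0 0.2"}}

```text
time: 4.17
tool_pos: [0.5211, -0.3278, 0.0813]
tcp_rot: [-3.141, 0.001, -3.124]
wrist_force: [0.0, 0.2, 0.6]
gripper_width: 0.0514
```

```bash
python3 look.py g3 '{"scene":(150,260,265,385)}'
```

```text
4.2167 [ 0.52123146 -0.32798383  0.08156033] [-0.01116686 -0.22866657  0.29216661] 0.051408383548263166
```

View pics/scene_g3.png

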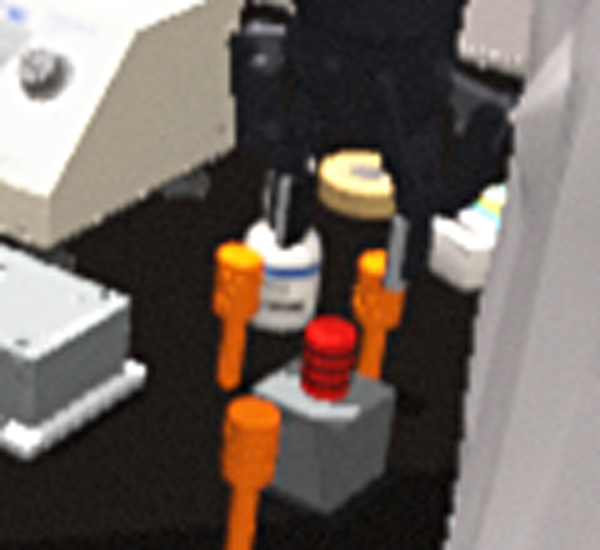

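Request:
{"fn": "apply_moves", "kwargs": {"deltas": "0 0 0 0.2 0 1 0.2; 0 0 0 0 0 1 0.2; 0 0 0 0 0 0 0.2; 0 0 0 0 0 0 0.2; 0 0 0 0 0 0 0.2"}}

```text
time: 4.63
tool_pos: [0.5186, -0.3275, 0.0604]
tcp_rot: [3.141, -0.0, -3.124]
wrist_force: [0.2, -0.7, 0.1]
gripper_width: 0.051
```

```bash
python3 look.py g4 '{"scene":(150,260,265,385)}'
```

```text
4.6833 [ 0.51884952 -0.32762771  0.06067658] [-0.32711268  0.64394344  0.75078496] 0.051144958123393355
```

View pics/scene_g4.png

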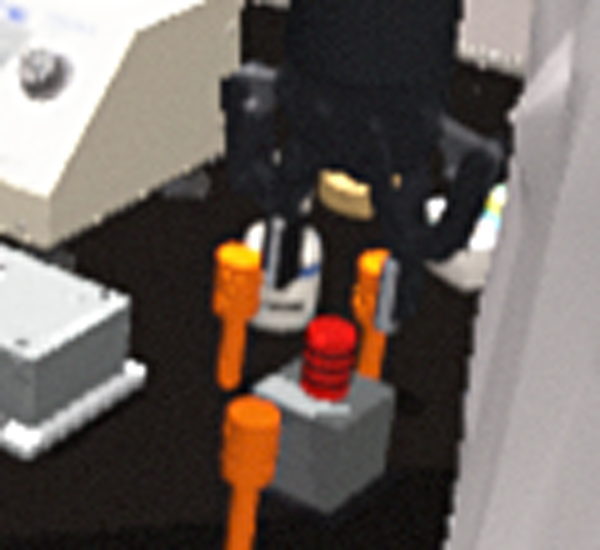

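Request:
{"fn": "apply_moves", "kwargs": {"deltas": "0 0 0 0 0 0 -0.15; 0 0 0 0 0 0 -0.15; 0 0 0 0 0 0 -0.15; 0 0 0 0 0 0 -0.15", "squeeze": 20}}

```text
time: 5.02
tool_pos: [0.5189, -0.3276, 0.0608]
tcp_rot: [-3.142, 0.0, -3.124]
wrist_force: [-0.3, -0.0, -0.2]
gripper_width: 0.0359
```

```bash
python3 look.py g5 '{"scene":(150,260,265,385)}'
```

```text
5.0667 [ 0.51883853 -0.32753991  0.06070549] [0.32985905 0.3440469  0.49655242] 0.03630287041057174
```

View pics/scene_g5.png

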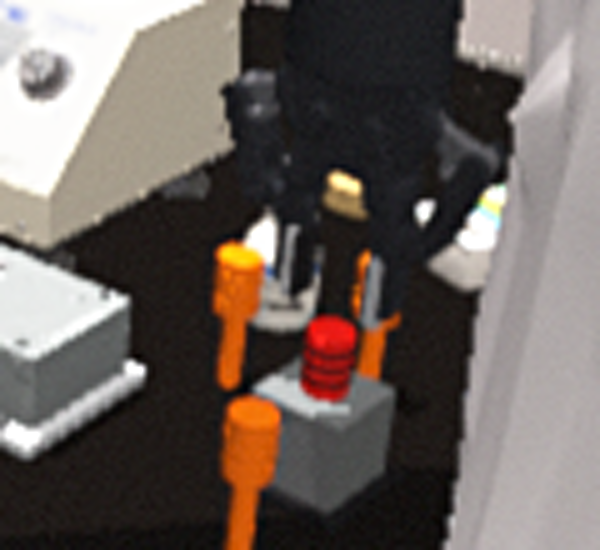

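Request:
{"fn": "apply_moves", "kwargs": {"deltas": "0 0 0 0 0 0 0.1; 0 0 0 0 0 0 0.1; 0 0 0 0 0 0.4 0.1; 0 0 0 0 0 0.4 0.1; 0 0 0 0 0 0 0.1; 0 0 0 0 0 0 0.1"}}

```text
time: 5.57
tool_pos: [0.5184, -0.3273, 0.052]
tcp_rot: [3.141, -0.001, -3.124]
wrist_force: [-0.4, -0.5, -0.3]
gripper_width: 0.0473
```

```bash
python3 look.py g6 '{"scene":(150,260,265,385)}'; python3 - <<'E'
from h import *
z=np.load("scene_g6.npz");p,d=z["p"],z["d"]
c=p[185:245,305:365,::-1].astype(float)/255
cv2.imwrite("pics/g6b.png",cv2.resize((c**.5*255).astype(np.uint8),None,fx=10,fy=10,interpolation=cv2.INTER_NEAREST))
np.set_printoptions(linewidth=250)
K=cam("scene")["intrinsics"];T=cam("scene")["world_from_camera"]
r=range(200,224)
for u in (322,323,324,325,340,341,342,343):
    print(u,[round(float(atdepth("scene",u,v,d[v,u])[2]),3) if d[v,u]>0 else 0 for v in r])
    print(u,[round(float(atdepth("scene",u,v,d[v,u])[0]),3) if d[v,u]>0 else 0 for v in r])
E
```

```text
5.6167 [ 0.51857034 -0.32746462  0.05229324] [1.1876935  0.84158832 0.28663023] 0.04705754456335137
322 [0.123, 0.12, 0.116, 0.114, 0.111, 0.108, 0.105, 0.103, 0.098, 0.096, 0.093, 0.014, 0.012, 0.009, 0, 0.003, 0.001, 0.002, 0.001, 0.0, 0.001, -0.001, 0.001, 0.054]
322 [0.508, 0.509, 0.51, 0.51, 0.51, 0.511, 0.512, 0.511, 0.514, 0.514, 0.515, 0.633, 0.631, 0.631, 0, 0.631, 0.629, 0.623, 0.62, 0.616, 0.611, 0.608, 0.601, 0.52]
323 [0.119, 0.117, 0.114, 0.112, 0.108, 0.105, 0.103, 0.1, 0.095, 0.094, 0.018, 0.017, 0.012, 0.009, 0.006, 0.002, 0.0, -0.0, 0.0, 0.001, -0.0, 0.0, 0.052, 0.052]
323 [0.515, 0.515, 0.515, 0.515, 0.516, 0.518, 0.517, 0.517, 0.52, 0.519, 0.634, 0.631, 0.634, 0.633, 0.633, 0.635, 0.632, 0.628, 0.623, 0.617, 0.614, 0.608, 0.529, 0.524]
324 [0.119, 0.116, 0.113, 0.109, 0.106, 0.104, 0.1, 0.097, 0.095, 0.091, 0.019, 0.017, 0.012, 0.009, 0.007, 0.002, -0.001, 0.001, 0.002, -0.001, 0.0, -0.001, 0.052, 0.052]
324 [0.517, 0.519, 0.52, 0.521, 0.521, 0.521, 0.523, 0.523, 0.523, 0.525, 0.634, 0.633, 0.636, 0.635, 0.634, 0.637, 0.636, 0.629, 0.623, 0.622, 0.615, 0.613, 0.53
[... 1013 characters left out ...]
8, 0.646, 0.638, 0.636]
342 [0.143, 0.141, 0.138, 0.136, 0.133, 0.13, 0.127, 0.124, 0.121, 0.118, 0.115, 0.112, 0.111, 0.108, 0.105, 0.102, 0.099, 0.094, 0.092, 0.0, 0.002, 0.0, 0.001, 0.0]
342 [0.507, 0.505, 0.505, 0.506, 0.507, 0.508, 0.508, 0.509, 0.51, 0.51, 0.512, 0.512, 0.511, 0.511, 0.511, 0.513, 0.513, 0.518, 0.516, 0.656, 0.648, 0.646, 0.64, 0.637]
343 [0.143, 0.141, 0.139, 0.137, 0.135, 0.132, 0.127, 0.123, 0.121, 0.119, 0.115, 0.113, 0.11, 0.109, 0.106, 0.103, 0.101, 0.097, 0.001, 0.001, 0.001, 0.002, 0.0, 0.0]
343 [0.507, 0.506, 0.506, 0.505, 0.504, 0.505, 0.511, 0.513, 0.511, 0.511, 0.513, 0.512, 0.513, 0.511, 0.512, 0.513, 0.511, 0.513, 0.662, 0.657, 0.653, 0.645, 0.644, 0.638]
```

View pics/g6b.png

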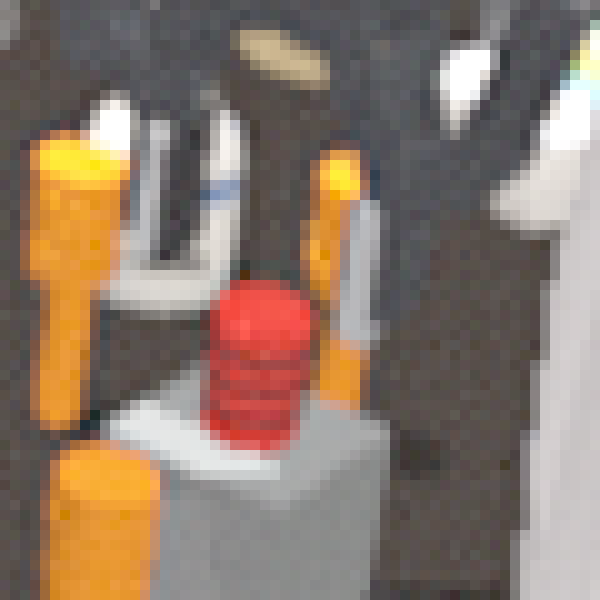

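Request:
{"fn": "apply_moves", "kwargs": {"deltas": "0 0 0 0 0 0.3 0.1; 0 0 0 0 0 0.3 0.1; 0 0 0 0 0 0.3 0.1; 0 0 0 0 0 0 0.1; 0 0 0 0 0 0 0.1; 0 0 0 0 0 0 0.1"}}

```text
time: 6.12
tool_pos: [0.5188, -0.3276, 0.0436]
tcp_rot: [-3.142, 0.0, -3.124]
wrist_force: [-0.3, -0.3, -0.8]
gripper_width: 0.047
```

```bash
cat > z.py <<'E'
import sys
from h import *
tag=sys.argv[1]
p,d=arm.snapshot("scene");np.savez(f"scene_{tag}.npz",p=p,d=d)
c=p[185:245,305:365,::-1].astype(float)/255
cv2.imwrite(f"pics/{tag}b.png",cv2.resize((c**.5*255).astype(np.uint8),None,fx=9,fy=9,interpolation=cv2.INTER_NEAREST))
s=arm.get_state();print(s["time"],s["tool_pos"],s["wrist_force"],s["gripper_width"])
E
python3 z.py g7
```

```text
6.1667 [ 0.51880391 -0.32758773  0.04364298] [-0.03430969 -0.70184323  0.02552041] 0.04699244842287393
```

View pics/g7b.png

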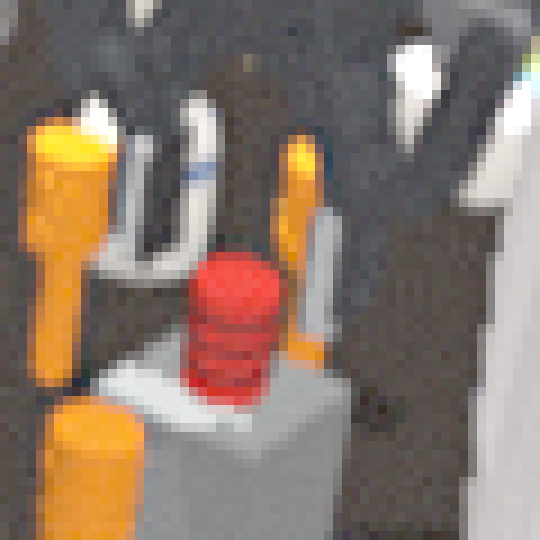

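Request:
{"fn": "apply_moves", "kwargs": {"deltas": "0 0 0 0 0 0.25 0.1; 0 0 0 0 0 0.25 0.1; 0 0 0 0 0 0.25 0.1; 0 0 0 0 0 0.25 0.1; 0 0 0 0 0 0 0.1; 0 0 0 0 0 0 0.1; 0 0 0 0 0 0 0.1"}}

```text
time: 6.75
tool_pos: [0.5188, -0.3276, 0.0336]
tcp_rot: [3.142, 0.0, -3.124]
wrist_force: [-0.1, 0.3, 0.7]
gripper_width: 0.0474
```

```bash
python3 z.py g8; python3 - <<'E'
from h import *
d=np.load("scene_g8.npz")["d"]
for u in range(317,346):
    zs=[(v,round(float(atdepth("scene",u,v,d[v,u])[2]),3)) for v in range(200,235) if d[v,u]>0 and abs(atdepth("scene",u,v,d[v,u])[0]-.517)<.02]
    print(u,[a for a in zs if a[1]>.055][-3:], atdepth("scene",u,zs[0][0],d[zs[0][0],u]).round(3) if zs else 0)
E
```

```text
6.8 [ 0.51882557 -0.32758487  0.03367614] [-0.54838665 -0.01524694 -0.33241991] 0.047120042223246644
317 [(211, 0.085), (212, 0.084), (213, 0.082)] [ 0.506 -0.293  0.119]
318 [(214, 0.082), (215, 0.079), (216, 0.078)] [ 0.504 -0.297  0.121]
319 [(215, 0.08), (216, 0.077), (217, 0.074)] [ 0.505 -0.299  0.122]
320 [(215, 0.082), (216, 0.08), (217, 0.075)] [ 0.505 -0.302  0.122]
321 [(215, 0.078), (216, 0.076), (217, 0.073)] [ 0.505 -0.305  0.124]
322 [(214, 0.08), (215, 0.077), (216, 0.074)] [ 0.508 -0.306  0.123]
323 [(213, 0.081), (214, 0.079), (215, 0.075)] [ 0.517 -0.303  0.118]
324 [(212, 0.082), (213, 0.079), (214, 0.075)] [ 0.522 -0.303  0.116]
325 [(224, 0.061), (225, 0.058), (226, 0.056)] [ 0.527 -0.303  0.109]
326 [(225, 0.062), (226, 0.06), (227, 0.056)] [ 0.514 -0.318  0.084]
327 [(225, 0.064), (226, 0.061), (227, 0.058)] [ 0.517 -0.319  0.086]
328 [(226, 0.062), (227, 0.059), (228, 0.057)] [ 0.519 -0.32   0.086]
329 [(226, 0.062), (227, 0.06), (228, 0.056)] [ 0.522 -0.321  0.087]
330 [(226, 0.063), (227, 0.059), (228, 0.058)] [ 0.527 -0.321  0.086]
331 [(226, 0.063), (227,
[... 306 characters left out ...]
25 -0.336  0.087]
336 [(216, 0.087), (217, 0.084)] [ 0.522 -0.34   0.087]
337 [(202, 0.135), (223, 0.08), (224, 0.076)] [ 0.503 -0.347  0.14 ]
338 [(223, 0.08), (224, 0.078), (225, 0.075)] [ 0.501 -0.35   0.142]
339 [(223, 0.081), (224, 0.079), (225, 0.076)] [ 0.502 -0.352  0.143]
340 [(223, 0.08), (224, 0.078), (225, 0.076)] [ 0.503 -0.354  0.143]
341 [(222, 0.083), (223, 0.081), (224, 0.075)] [ 0.501 -0.357  0.145]
342 [(222, 0.084), (223, 0.083), (224, 0.078)] [ 0.507 -0.357  0.142]
343 [(221, 0.088), (222, 0.086), (223, 0.082)] [ 0.508 -0.359  0.143]
344 [(220, 0.091), (221, 0.088), (222, 0.084)] [ 0.514 -0.359  0.14 ]
345 [(219, 0.091), (220, 0.085), (221, 0.083)] [ 0.518 -0.359  0.139]
```

View pics/g8b.png

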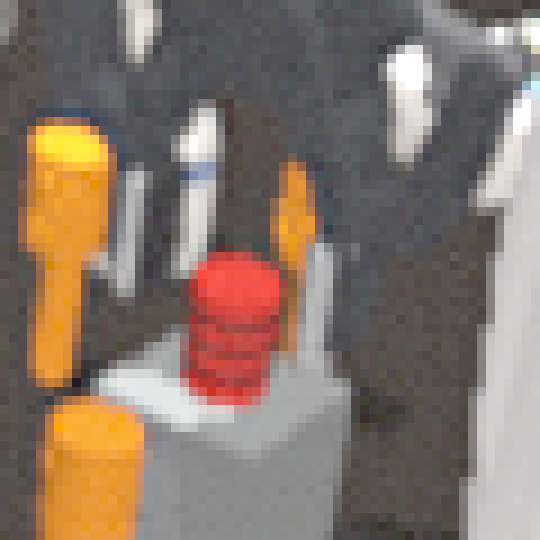

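Request:
{"fn": "apply_moves", "kwargs": {"deltas": "0 0 0 0 0 0.4 0.1; 0 0 0 0 0 0.4 0.1; 0 0 0 0 0 0 -0.3; 0 0 0 0 0 0 -0.3; 0 0 0 0 0 0 -0.6; 0 0 0 0 0 0 -0.6; 0 0 0 0 0 0 -0.6; 0 0 0 0 0 0 -0.6; 0 0 0 0 0 0 -0.6", "squeeze": 30}}

```text
time: 7.55
tool_pos: [0.5187, -0.3274, 0.0255]
tcp_rot: [3.141, -0.0, -3.124]
wrist_force: [0.4, -0.2, -0.8]
gripper_width: 0.0228
```

```bash
python3 z.py g9
```

```text
7.6 [ 0.51872491 -0.32744243  0.02551813] [ 0.08822333 -0.12136137 -1.21367834] 0.02295292940822118
```

View pics/g9b.png

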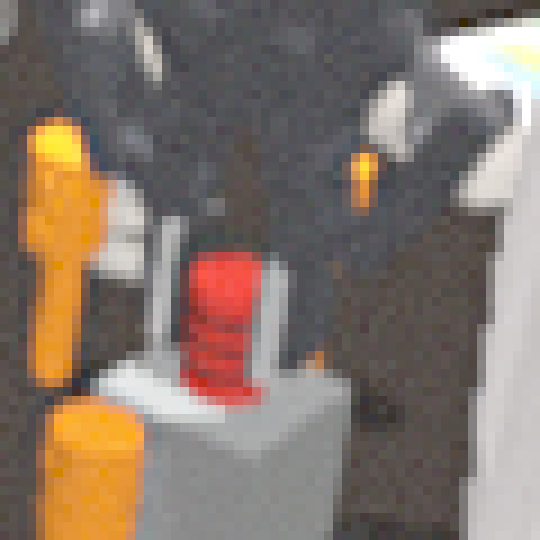

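Request:
{"fn": "apply_moves", "kwargs": {"deltas": "0 0 0 0 0 -1 -0.6; 0 0 0 0 0 -1 -0.6; 0 0 0 0 0 -1.5 -0.6; 0 0 0 0 0 -1.5 -0.6; 0 0 0 0 0 -1.5 -0.6; 0 0 0 0 0 -1.5 -0.6; 0 0 0 0 0 -1.5 -0.6; 0 0 0 0 0 -1.5 -0.6; 0 0 0 0 0 0 -0.6; 0 0 0 0 0 0 -0.6"}}

```text
time: 8.43
tool_pos: [0.5194, -0.328, 0.1371]
tcp_rot: [-3.141, 0.003, -3.124]
wrist_force: [-0.5, 1.0, -1.0]
gripper_width: 0.0228
```

```bash
python3 look.py h1 '{"scene":(130,260,265,385)}'
```

```text
8.4833 [ 0.51875396 -0.32742863  0.13583797] [-0.82586701 -0.48291972 -2.055466  ] 0.022853775103693377
```

View pics/scene_h1.png

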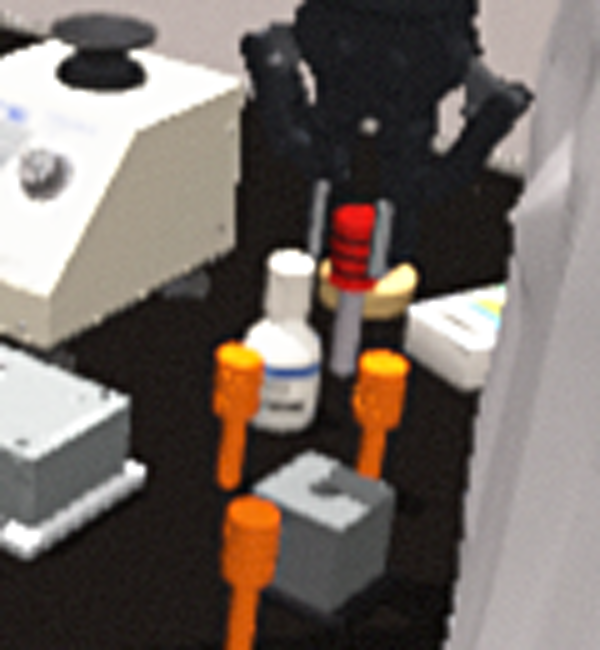

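Request:
{"fn": "apply_moves", "kwargs": {"deltas": "0 0 0 0.4 2.5 0 -0.6; 0 0 0 0.4 3.1 0 -0.6; 0 0 0 0.4 3.1 0 -0.6; 0 0 0 0.4 3.1 0 -0.6; 0 0 0 0.4 3.1 0 -0.6; 0 0 0 0.4 3.1 0 -0.6; 0 0 0 0.4 3.1 0 -0.6; 0 0 0 0.4 3.1 0 -0.6; 0 0 0 0.3 3.1 0 -0.6; 0 0 0 0 0 0 -0.6; 0 0 0 0 0 0 -0.6; 0 0 0 0 0 0 -0.6"}}

```text
time: 9.48
tool_pos: [0.4784, -0.0557, 0.135]
tcp_rot: [-3.141, -0.001, -3.124]
wrist_force: [-0.2, -0.8, -2.2]
gripper_width: 0.0233
```

```bash
python3 look.py h2 '{"scene":(110,240,180,320),"top":(140,240,210,370)}'
```

```text
9.5833 [ 0.4786744  -0.05668015  0.13519368] [ 0.53558098 -0.49866373 -1.00998935] 0.02256939639353104
```

View pics/scene_h2.png

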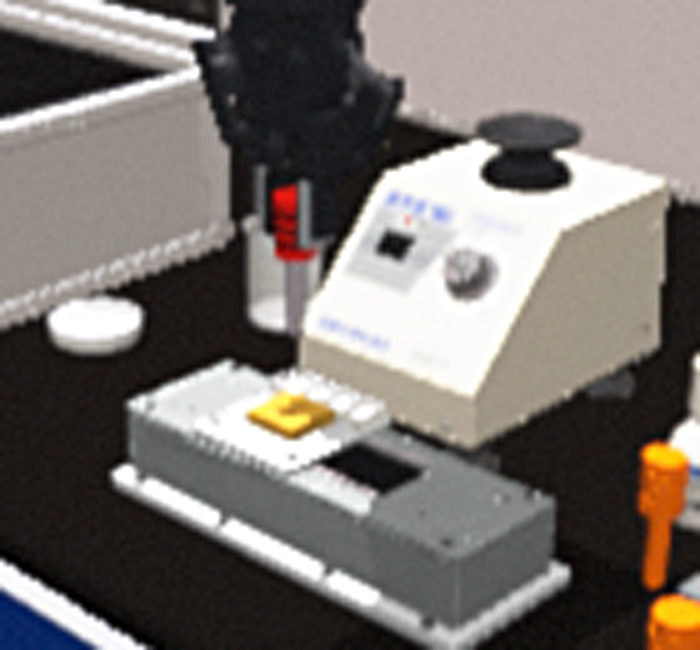

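View pics/top_h2.png

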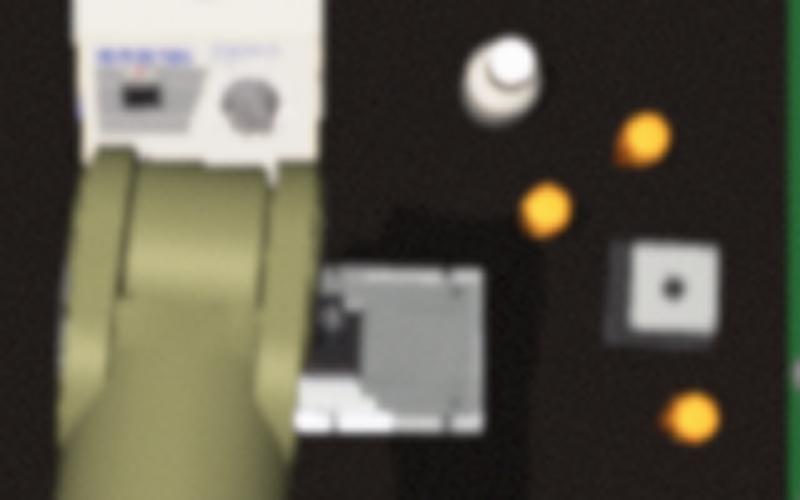

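```bash
python3 - <<'E'
from h import *
def dark(n,f,r0,r1,c0,c1,thr):
    p=np.load(f)["p"];g=cv2.cvtColor(p,cv2.COLOR_RGB2GRAY)[r0:r1,c0:c1].astype(float)
    w=np.clip(thr-g,0,None);v,u=np.mgrid[r0:r1,c0:c1]
    print(g.astype(int)); return (w*u).sum()/w.sum(),(w*v).sum()/w.sum()
a=dark("top","top_h2.npz",194,202,340,349,150); print(a,onz("top",*a,.052))
b=dark("top","top0.npz",204,212,249,258,120); print(b,onz("top",*b,.068))
A=onz("top",*a,.052);B=onz("top",*b,.068)
print("rel",B-A)
K=dark("scene","scene0.npz",189,195,234,242,100);print("scene bush",K,onz("scene",*K,.068))
p=np.load("scene_h2.npz")["p"];print(p[172:182,232:248].sum(-1))
c=p[140:205,215:265,::-1].astype(float)/255
cv2.imwrite("pics/h2z.png",cv2.resize((c**.6*255).astype(np.uint8),None,fx=9,fy=9,interpolation=cv2.INTER_NEAREST))
for P in ((.4787,-.056,.1155),(.4743,-.0577,.1155),(.4797,-.053,.1155),(.4787,-.056,.068)): print(P,proj("scene",P))
E
```

```text
[[210 208 201 191 187 190 198 206 208]
 [210 204 190 163 148 155 176 197 207]
 [210 198 170 128 104 112 146 185 203]
 [209 194 154 106  77  85 128 176 202]
 [209 195 160 114  89  97 137 181 203]
 [210 201 180 150 130 137 165 194 207]
 [211 208 200 185 174 176 192 204 209]
 [211 211 208 205 200 201 206 208 208]]
(np.float64(344.283203125), np.float64(197.224609375)) [ 0.52012378 -0.32748747  0.052     ]
[[237 235 234 232 232 232 234 236 236]
 [238 234 228 219 214 220 229 235 236]
 [238 230 212 177 166 187 216 231 236]
 [236 226 187 137 124 152 197 226 235]
 [236 224 183 129 114 143 189 224 234]
 [236 228 201 156 141 159 202 228 234]
 [237 233 223 204 192 201 220 233 236]
 [237 236 233 229 225 227 233 235 236]]
(np.float64(253.0), np.float64(208.0)) [ 0.47828478 -0.05202628  0.068     ]
rel [-0.041839    0.27546119  0.016     ]
[[241 229 229 230 232 231 229 242]
 [232 228 229 228 228 226 226 232]
 [229 213 192 181 189 197 211 230]
 [232 212 159 139 136 164 200 233]
 [230 231 221 222 219 225 227 235]
 [183 216 229 237 238 236 219 195]]
scene bush (np.float64(nan), np.float64(nan)) [nan 
[... 405 characters left out ...]
 748]
 [ 73  69  59  59  56  63  69 203 493 497 486 506 570 656 695 717]
 [ 83  68  70  66  71  59  56 214 510 496 488 475 482 489 506 567]
 [ 69  76  76  73  66  70  60 213 515 499 489 482 489 488 475 480]
 [ 73  84  71  71  72  63  58 230 532 498 490 495 496 495 484 490]]
(0.4787, -0.056, 0.1155) (np.float64(238.60580796383175), np.float64(175.8481831370239))
(0.4743, -0.0577, 0.1155) (np.float64(237.90995270364195), np.float64(176.49300943046862))
(0.4797, -0.053, 0.1155) (np.float64(238.09103950934386), np.float64(175.42814659556433))
(0.4787, -0.056, 0.068) (np.float64(238.6282596777816), np.float64(191.2784865444385))<stdin>:5: RuntimeWarning: invalid value encountered in scalar divide
```

View pics/h2z.png

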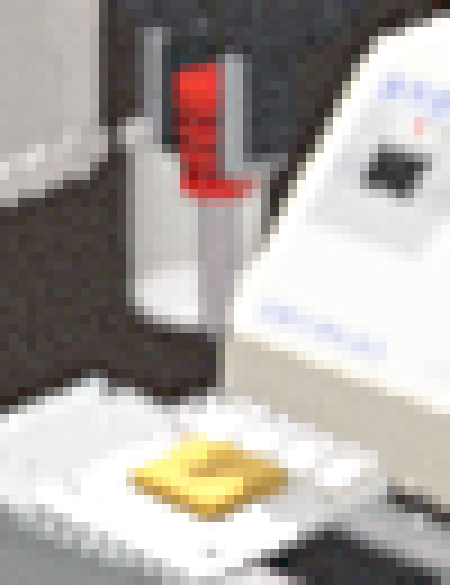

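Request:
{"fn": "apply_moves", "kwargs": {"deltas": "0 0 0 0 0.3 1 -0.6; 0 0 0 0 0 1 -0.6; 0 0 0 0 0 1 -0.6; 0 0 0 0 0 0.8 -0.6; 0 0 0 0 0 0 -0.6; 0 0 0 0 0 0 -0.6; 0 0 0 0 0 0 -0.6"}}

```text
time: 10.17
tool_pos: [0.4791, -0.0523, 0.0977]
tcp_rot: [-3.141, 0.0, -3.124]
wrist_force: [0.8, -0.1, -1.3]
gripper_width: 0.0231
```

```bash
sed -i 's/185:245,305:365/160:215,205:265/' z.py; python3 z.py i1; python3 - <<'E'
from h import *
p=np.load("scene_i1.npz")["p"].astype(int)
for v in range(178,198): print(v,[tuple(x) for x in p[v,232:246,[0,2]].T.tolist()] if 0 else p[v,230:248].sum(-1))
E
```

```text
10.2167 [ 0.4793296  -0.05225869  0.09792532] [ 0.23415361 -0.8994471  -0.74985417] 0.023105305303868836
178 [ 80  70  73  69  52  89 213 385 403 354 289 495 494 502 569 662 696 716]
179 [ 65  73  79  74  57  80 231 391 404 368 299 489 485 482 480 498 504 572]
180 [ 80  76  80  67  61  79 224 406 415 359 290 501 496 500 490 485 477 482]
181 [ 49  70  69  73  64  86 222 400 412 352 296 500 494 496 490 488 489 493]
182 [ 53  51  58  59  66  73 220 397 418 354 290 485 494 481 492 488 492 485]
183 [224 101  54  31  33  76 225 388 412 349 301 490 490 474 486 479 493 491]
184 [599 438 218  99 122 207 343 390 398 363 387 640 611 488 496 478 479 485]
185 [714 680 600 474 533 648 447 381 388 364 447 677 691 743 635 476 494 475]
186 [706 714 714 665 642 733 518 379 389 385 613 765 723 710 642 583 673 500]
187 [696 697 711 699 613 625 475 377 391 384 576 764 746 725 747 695 703 694]
188 [685 680 739 743 683 522 444 386 363 374 483 728 765 765 765 765 706 672]
189 [741 759 765 756 614 437 437 415 399 391 439 635 765 765 765 748 706 734]
190 [765 765 751 674 567 409 405 435 436 409 386 426 562 724 724 686 765 765]
191 [751 682 620 605 593 462 364 370 378 365 356 389 401 437 474 566 759 765]
192 [551 573 602 608 608 549 397 388 356 353 325 403 418 397 349 363 414 609]
193 [340 420 510 556 597 600 580 589 577 559 408 400 371 329 303 276 313 478]
194 [462 332 293 360 482 557 598 617 621 615 473 335 277 261 278 305 401 508]
195 [765 706 473 319 291 358 475 550 568 512 367 265 257 290 398 511 542 570]
196 [765 765 765 710 489 369 315 340 360 243 273 369 453 534 540 594 586 582]
197 [765 765 765 765 765 765 567 377 321 332 572 765 765 765 615 578 587 594]
```

View pics/i1b.png

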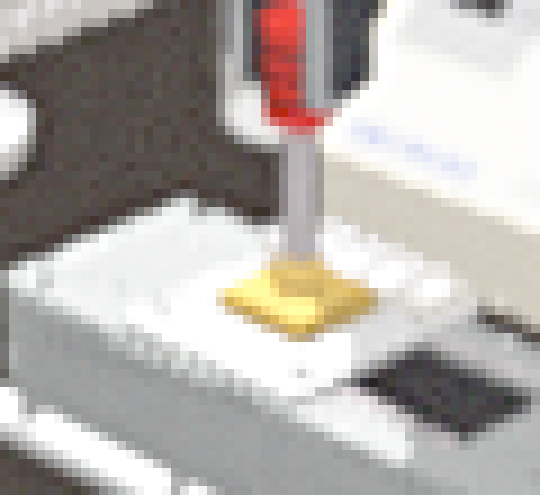

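Request:
{"fn": "apply_moves", "kwargs": {"deltas": "0 0 0 0 0 0.4 -0.6; 0 0 0 0 0 0.4 -0.6; 0 0 0 0 0 0.3 -0.6; 0 0 0 0 0 0.2 -0.6; 0 0 0 0 0 0.2 -0.6; 0 0 0 0 0 0 -0.6; 0 0 0 0 0 0 -0.6", "squeeze": 20}}

```text
time: 10.8
tool_pos: [0.4787, -0.0522, 0.0824]
tcp_rot: [-3.142, -0.0, -3.124]
wrist_force: [-0.6, -1.4, -1.3]
gripper_width: 0.0225
```

```bash
python3 z.py i2
```

```text
10.85 [ 0.47879159 -0.05219644  0.08253076] [-0.51072241 -0.88493729 -0.42353189] 0.023136723966772108
```

View pics/i2b.png

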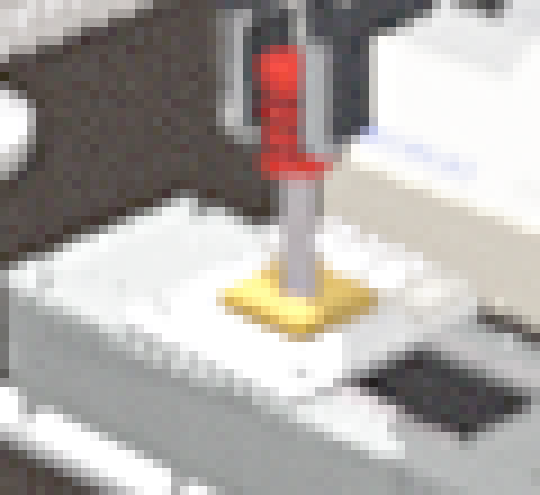

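Request:
{"fn": "apply_moves", "kwargs": {"deltas": "0 0 0 0 0 0.2 -0.6; 0 0 0 0 0 0.2 -0.6; 0 0 0 0 0 0.2 -0.6; 0 0 0 0 0 0.2 -0.6; 0 0 0 0 0 0 -0.6; 0 0 0 0 0 0 -0.6; 0 0 0 0 0 0 -0.6"}}

```text
time: 11.43
tool_pos: [0.4788, -0.0522, 0.0745]
tcp_rot: [-3.142, -0.0, -3.124]
wrist_force: [-0.2, -0.1, -2.3]
gripper_width: 0.0231
```

```bash
python3 z.py i3
```

```text
11.4833 [ 0.47880096 -0.05212896  0.07448343] [-0.94103008 -0.88829311 -2.09264688] 0.022962485140400325
```

View pics/i3b.png

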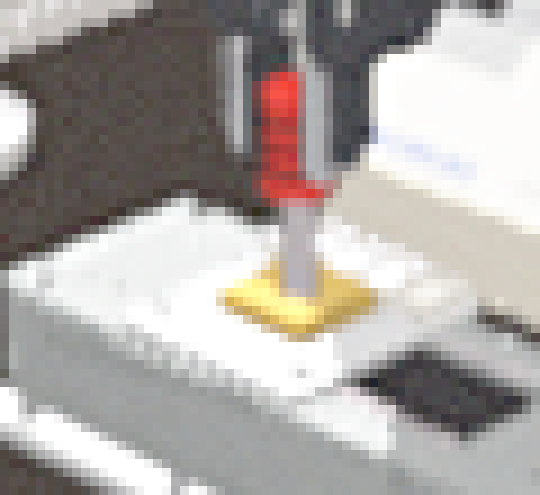

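Request:
{"fn": "apply_moves", "kwargs": {"deltas": "0 0 0 0 0 0.3 -0.6; 0 0 0 0 0 0.3 -0.6; 0 0 0 0 0 0.3 -0.6; 0 0 0 0 0 0.3 -0.6; 0 0 0 0 0 0.2 -0.6; 0 0 0 0 0 0.2 -0.6; 0 0 0 0 0 0.1 -0.6; 0 0 0 0 0 0 -0.6; 0 0 0 0 0 0 -0.6"}}

```text
time: 12.23
tool_pos: [0.4788, -0.0522, 0.0574]
tcp_rot: [-3.142, -0.0, -3.124]
wrist_force: [-1.0, -0.3, -1.6]
gripper_width: 0.0228
```

```bash
python3 z.py i4
```

```text
12.2833 [ 0.47875258 -0.0522205   0.05743587] [-0.99563501  0.0879109  -1.50071441] 0.02311980184488118
```

View pics/i4b.png

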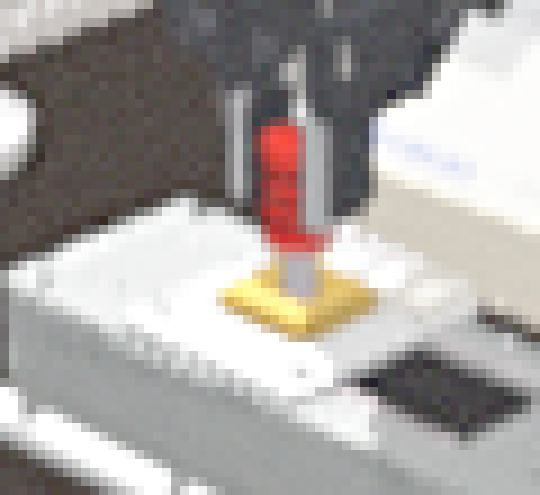

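Request:
{"fn": "apply_moves", "kwargs": {"deltas": "0 0 0 0 0 0.1 -0.6; 0 0 0 0 0 0 -0.6; 0 0 0 0 0 0.1 -0.6; 0 0 0 0 0 0 -0.6; 0 0 0 0 0 0.1 -0.6; 0 0 0 0 0 0 -0.6; 0 0 0 0 0 0 -0.6"}}

```text
time: 12.87
tool_pos: [0.4789, -0.0522, 0.0545]
tcp_rot: [-3.142, -0.0, -3.124]
wrist_force: [-2.1, -0.8, 0.2]
gripper_width: 0.0231
```

Request:
{"fn": "apply_moves", "kwargs": {"deltas": "0 0 0 0 0 0.1 -0.6; 0 0 0 0 0 0 -0.6; 0 0 0 0 0 0 -0.6"}}

```text
time: 13.12
tool_pos: [0.4788, -0.0522, 0.0535]
tcp_rot: [-3.142, -0.0, -3.124]
wrist_force: [-2.3, -1.4, -0.5]
gripper_width: 0.0227
```

Request:
{"fn": "apply_moves", "kwargs": {"deltas": "0 0 0 0 0 0.1 -0.6; 0 0 0 0 0 0 -0.6; 0 0 0 0 0 0 -0.6"}}

```text
time: 13.37
tool_pos: [0.4791, -0.0522, 0.0533]
tcp_rot: [3.141, 0.0, -3.124]
wrist_force: [-3.1, -0.4, 6.6]
gripper_width: 0.023
```

Request:
{"fn": "apply_moves", "kwargs": {"deltas": "0 0 0 0 0 0.1 -0.6; 0 0 0 0 0 0 -0.6; 0 0 0 0 0 0 -0.6"}}

```text
time: 13.62
tool_pos: [0.4793, -0.0522, 0.0532]
tcp_rot: [3.141, 0.0, -3.124]
wrist_force: [-6.9, 0.3, 12.3]
gripper_width: 0.0226
```

Request:
{"fn": "apply_moves", "kwargs": {"deltas": "0 0 0 0.06 0 -0.05 -0.6; 0 0 0 0 0 0 -0.6; 0 0 0 0 0 0 -0.6"}}

```text
time: 13.87
tool_pos: [0.4791, -0.0522, 0.0532]
tcp_rot: [3.141, 0.001, -3.124]
wrist_force: [-3.2, -1.3, 8.1]
gripper_width: 0.0228
```

Request:
{"fn": "apply_moves", "kwargs": {"deltas": "0 0 0 0 -0.1 0 -0.6; 0 0 0 0 -0.1 0 -0.6; 0 0 0 0 -0.1 0 -0.6; 0 0 0 0 0 0 -0.6"}}

```text
time: 14.2
tool_pos: [0.4791, -0.0528, 0.0532]
tcp_rot: [3.138, 0.001, -3.124]
wrist_force: [-4.2, 3.1, 7.0]
gripper_width: 0.0229
```

Request:
{"fn": "apply_moves", "kwargs": {"deltas": "0 0 0 0 -0.1 0 -0.6; 0 0 0 0 0 0 -0.6; 0 0 0 0 0 0 -0.6"}}

```text
time: 14.45
tool_pos: [0.4791, -0.053, 0.0532]
tcp_rot: [3.137, 0.001, -3.123]
wrist_force: [-4.1, 4.8, 8.4]
gripper_width: 0.0232
```

```bash
python3 z.py j1
```

```text
14.5 [ 0.47914776 -0.05302488  0.05323656] [-3.79477282  4.93600228  7.98013453] 0.023184231538575236
```

View pics/j1b.png

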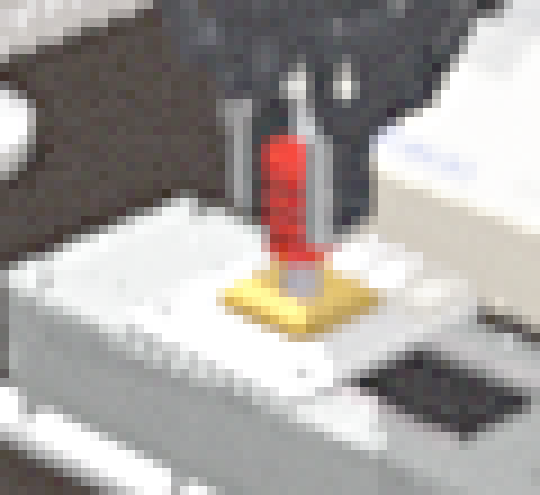

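Request:
{"fn": "apply_moves", "kwargs": {"deltas": "0 0 0 0 -0.1 -0.05 -0.6; 0 0 0 0 -0.1 0 -0.6; 0 0 0 0 0 0 -0.6; 0 0 0 0 0 0 -0.6"}}

```text
time: 14.83
tool_pos: [0.4791, -0.0559, 0.0533]
tcp_rot: [3.138, 0.001, -3.123]
wrist_force: [-1.4, 4.8, 5.1]
gripper_width: 0.0229
```

Request:
{"fn": "apply_moves", "kwargs": {"deltas": "0 0 0 0 -0.1 0 -0.6; 0 0 0 0 -0.1 0 -0.6; 0 0 0 0 0 0 -0.6; 0 0 0 0 0 0 -0.6"}}

```text
time: 15.17
tool_pos: [0.4791, -0.0579, 0.0533]
tcp_rot: [3.138, 0.001, -3.123]
wrist_force: [-3.1, 4.0, 4.5]
gripper_width: 0.0229
```

Request:
{"fn": "apply_moves", "kwargs": {"deltas": "0 0 0 0 -0.2 0 -0.6; 0 0 0 0 -0.2 0 -0.6; 0 0 0 0 -0.2 0 -0.6; 0 0 0 0 0 0 -0.6; 0 0 0 0 0 0 -0.6"}}

```text
time: 15.58
tool_pos: [0.4792, -0.0642, 0.0533]
tcp_rot: [3.139, 0.001, -3.124]
wrist_force: [-2.5, 3.9, 4.9]
gripper_width: 0.0231
```

```bash
python3 z.py j2
```

```text
15.6333 [ 0.47923694 -0.06419306  0.05330308] [-2.97243647  3.99353018  4.91723163] 0.022743146630140456
```

View pics/j2b.png

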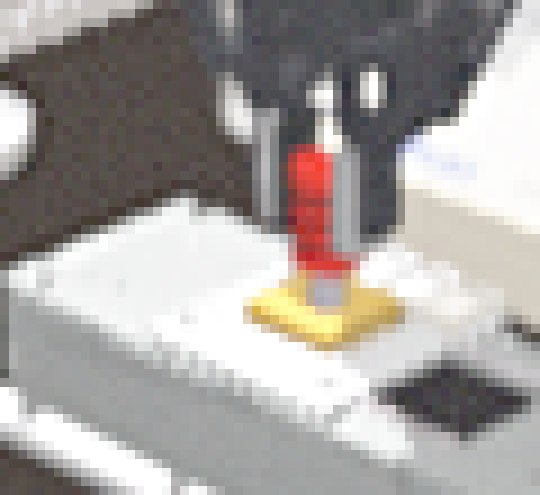

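Request:
{"fn": "apply_moves", "kwargs": {"deltas": "0 0 0 0 -0.1 0 -0.6; 0 0 0 0 -0.1 0 -0.6; 0 0 0 0 -0.1 0 -0.6; 0 0 0 0 0 0 -0.6"}}

```text
time: 15.97
tool_pos: [0.4792, -0.0669, 0.0533]
tcp_rot: [3.138, 0.001, -3.123]
wrist_force: [-3.1, 5.3, 6.0]
gripper_width: 0.0228
```

Request:
{"fn": "apply_moves", "kwargs": {"deltas": "0 0 0 0 -0.1 0 -0.6; 0 0 0 0 -0.1 0 -0.6; 0 0 0 0 -0.1 0 -0.6; 0 0 0 0 0 0 -0.6"}}

```text
time: 16.3
tool_pos: [0.4793, -0.0699, 0.0533]
tcp_rot: [3.138, 0.001, -3.123]
wrist_force: [-2.5, 3.3, 4.8]
gripper_width: 0.0231
```

Request:
{"fn": "apply_moves", "kwargs": {"deltas": "0 0 0 0 -0.1 0 -0.6; 0 0 0 0 -0.1 0 -0.6; 0 0 0 0 -0.1 0 -0.6; 0 0 0 0 0 0 -0.6"}}

```text
time: 16.63
tool_pos: [0.4793, -0.0729, 0.0533]
tcp_rot: [3.138, 0.001, -3.123]
wrist_force: [-2.3, 4.4, 6.2]
gripper_width: 0.0229
```

Request:
{"fn": "apply_moves", "kwargs": {"deltas": "0 0 0 0 -0.1 0 -0.6; 0 0 0 0 -0.1 0 -0.6; 0 0 0 0 -0.1 0 -0.6; 0 0 0 0 0 0 -0.6"}}

```text
time: 16.97
tool_pos: [0.4794, -0.0759, 0.0533]
tcp_rot: [3.138, 0.001, -3.123]
wrist_force: [-3.5, 4.0, 6.0]
gripper_width: 0.0229
```

Request:
{"fn": "apply_moves", "kwargs": {"deltas": "0 0 0 0 -0.1 0 -0.6; 0 0 0 0 -0.1 0 -0.6; 0 0 0 0 -0.1 0 -0.6; 0 0 0 0 0 0 -0.6"}}

```text
time: 17.3
tool_pos: [0.4794, -0.0789, 0.0533]
tcp_rot: [3.138, 0.001, -3.123]
wrist_force: [-2.8, 4.4, 6.0]
gripper_width: 0.0231
```

Request:
{"fn": "apply_moves", "kwargs": {"deltas": "0 0 0 0 -0.1 0 -0.6; 0 0 0 0 -0.1 0 -0.6; 0 0 0 0 -0.1 0 -0.6; 0 0 0 0 0 0 -0.6"}}

```text
time: 17.63
tool_pos: [0.4795, -0.0819, 0.0533]
tcp_rot: [3.138, 0.001, -3.123]
wrist_force: [-3.1, 3.8, 5.5]
gripper_width: 0.0232
```

Request:
{"fn": "apply_moves", "kwargs": {"deltas": "0 0 0 0 -0.1 0 -0.6; 0 0 0 0 -0.1 0 -0.6; 0 0 0 0 -0.1 0 -0.6; 0 0 0 0 0 0 -0.6"}}

```text
time: 17.97
tool_pos: [0.4795, -0.0849, 0.0533]
tcp_rot: [3.138, 0.001, -3.123]
wrist_force: [-2.4, 4.5, 6.0]
gripper_width: 0.0227
```

Request:
{"fn": "apply_moves", "kwargs": {"deltas": "0 0 0 0 -0.1 0 -0.6; 0 0 0 0 -0.1 0 -0.6; 0 0 0 0 -0.1 0 -0.6; 0 0 0 0 0 0 -0.6"}}

```text
time: 18.3
tool_pos: [0.4796, -0.0879, 0.0533]
tcp_rot: [3.138, 0.001, -3.123]
wrist_force: [-2.5, 4.7, 5.4]
gripper_width: 0.0231
```

Request:
{"fn": "apply_moves", "kwargs": {"deltas": "0 0 0 0 -0.1 0 -0.6; 0 0 0 0 -0.1 0 -0.6; 0 0 0 0 -0.1 0 -0.6; 0 0 0 0 0 0 -0.6"}}

```text
time: 18.63
tool_pos: [0.4796, -0.0909, 0.0533]
tcp_rot: [3.138, 0.001, -3.123]
wrist_force: [-2.9, 4.8, 5.8]
gripper_width: 0.0228
```

Request:
{"fn": "apply_moves", "kwargs": {"deltas": "0 0 0 0 -0.1 0 -0.6; 0 0 0 0 -0.1 0 -0.6; 0 0 0 0 -0.1 0 -0.6; 0 0 0 0 0 0 -0.6"}}

```text
time: 18.97
tool_pos: [0.4796, -0.0942, 0.0532]
tcp_rot: [3.138, 0.001, -3.123]
wrist_force: [-2.8, 5.1, 5.1]
gripper_width: 0.023
```

Request:
{"fn": "apply_moves", "kwargs": {"deltas": "0 0 0 0 -0.1 0 -0.6; 0 0 0 0 -0.05 0 -0.6; 0 0 0 0 0 0 -0.6"}}

```text
time: 19.22
tool_pos: [0.4796, -0.0958, 0.0532]
tcp_rot: [3.139, 0.001, -3.123]
wrist_force: [-3.1, 4.6, 5.4]
gripper_width: 0.0231
```

Request:
{"fn": "apply_moves", "kwargs": {"deltas": "0 0 0 0 -0.1 0 -0.6; 0 0 0 0 -0.1 0 -0.6; 0 0 0 0 0 0 -0.6"}}

```text
time: 19.47
tool_pos: [0.4796, -0.0984, 0.053]
tcp_rot: [3.14, 0.001, -3.123]
wrist_force: [-2.7, 2.9, 3.6]
gripper_width: 0.023
```

Request:
{"fn": "apply_moves", "kwargs": {"deltas": "0 0 0 0 -0.05 0.05 -0.6; 0 0 0 0 -0.05 0.05 -0.6; 0 0 0 0 0 0 -0.6"}}

```text
time: 19.72
tool_pos: [0.4797, -0.0989, 0.0524]
tcp_rot: [3.139, 0.001, -3.124]
wrist_force: [-4.9, 5.6, 9.1]
gripper_width: 0.0234
```

Request:
{"fn": "apply_moves", "kwargs": {"deltas": "0 0 0 0 -0.1 0 -0.6; 0 0 0 0 0 0 -0.6; 0 0 0 0 0 0 -0.6"}}

```text
time: 19.97
tool_pos: [0.4793, -0.1022, 0.0514]
tcp_rot: [-3.141, 0.001, -3.124]
wrist_force: [-1.0, 0.5, -0.6]
gripper_width: 0.0226
```

Request:
{"fn": "apply_moves", "kwargs": {"deltas": "0 0 0 0 0 0.1 -0.6; 0 0 0 0 0 0.1 -0.6; 0 0 0 0 0 0 -0.6; 0 0 0 0 0 0 -0.6"}}

```text
time: 20.3
tool_pos: [0.4792, -0.1021, 0.0494]
tcp_rot: [-3.141, 0.0, -3.124]
wrist_force: [-1.1, 0.4, -1.5]
gripper_width: 0.0229
```

Request:
{"fn": "apply_moves", "kwargs": {"deltas": "0 0 0 0 0 0.15 -0.6; 0 0 0 0 0 0.15 -0.6; 0 0 0 0 0 0.1 -0.6; 0 0 0 0 0 0.1 -0.6; 0 0 0 0 0 0 -0.6; 0 0 0 0 0 0 -0.6"}}

```text
time: 20.8
tool_pos: [0.4793, -0.1017, 0.0445]
tcp_rot: [-3.142, 0.0, -3.124]
wrist_force: [0.3, 0.8, -1.0]
gripper_width: 0.0232
```

Request:
{"fn": "apply_moves", "kwargs": {"deltas": "0 0 0 0 0 0.1 -0.6; 0 0 0 0 0 0.1 -0.6; 0 0 0 0 0 0.1 -0.6; 0 0 0 0 0 0 -0.6; 0 0 0 0 0 0 -0.6"}}

```text
time: 21.22
tool_pos: [0.4792, -0.1017, 0.0415]
tcp_rot: [3.142, 0.0, -3.124]
wrist_force: [-0.3, 0.2, -1.9]
gripper_width: 0.023
```

```bash
python3 z.py k1
```

```text
21.2667 [ 0.47919594 -0.10167245  0.04153179] [-0.7471851  -0.29665493 -1.56760929] 0.022634445657090628
```

View pics/k1b.png

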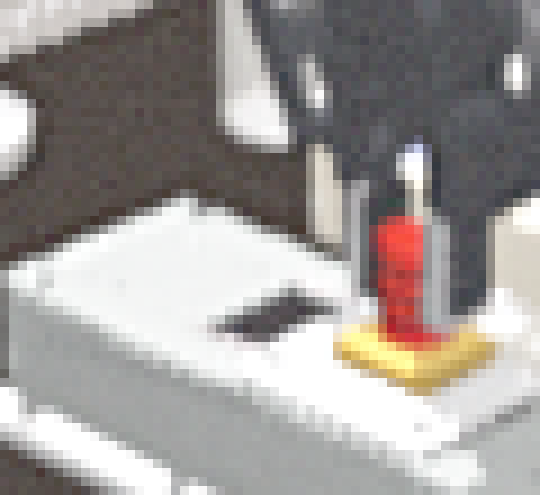

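Request:
{"fn": "apply_moves", "kwargs": {"deltas": "0 0 0 0 0 0.1 -0.6; 0 0 0 0 0 0 -0.6; 0 0 0 0 0 0 -0.6"}}

```text
time: 21.52
tool_pos: [0.4793, -0.1017, 0.0413]
tcp_rot: [3.141, 0.0, -3.124]
wrist_force: [-1.9, 0.5, 5.2]
gripper_width: 0.0233
```

Request:
{"fn": "apply_moves", "kwargs": {"deltas": "0 0 0 0 0 -0.1 -0.6; 0 0 0 0 0 0 -0.4; 0 0 0 0 0 0 -0.2; 0 0 0 0 0 0 0; 0 0 0 0 0 0 0.1; 0 0 0 0 0 0 0.1; 0 0 0 0 0 0 0.1"}}

```text
time: 22.1
tool_pos: [0.4792, -0.1017, 0.0415]
tcp_rot: [-3.142, 0.0, -3.124]
wrist_force: [0.1, 0.1, 0.5]
gripper_width: 0.047
```

```bash
python3 z.py k2
```

```text
22.15 [ 0.47920193 -0.1016554   0.04155122] [-0.92608426  0.37922041 -0.14244782] 0.04659676354967345
```

View pics/k2b.png

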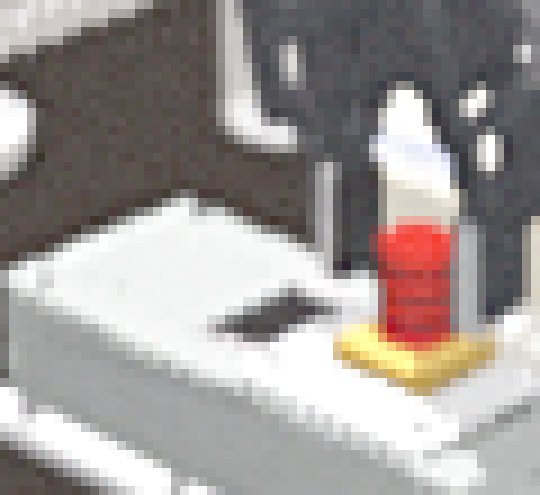

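Released, with both pads clear of the red head, which sits on the bush around (418, 335) in the crop. I'll now retreat straight up.

Request:
{"fn": "apply_moves", "kwargs": {"deltas": "0 0 0 0 0 -1 0.1; 0 0 0 0 0 -1.5 0.1; 0 0 0 0 0 -2 0.1; 0 0 0 0 0 -3 0.1; 0 0 0 0 0 -3 0.1; 0 0 0 0 0 -3 0.1; 0 0 0 0 0 -3 0.1; 0 0 0 0 0 0 0.1; 0 0 0 0 0 0 0.1; 0 0 0 0 0 0 0.1"}}

```text
time: 22.98
tool_pos: [0.4789, -0.1016, 0.2065]
tcp_rot: [3.141, -0.0, -3.124]
wrist_force: [-1.3, 0.6, 0.2]
gripper_width: 0.0468
```

```bash
python3 z.py k3; python3 look.py k4 '{"scene":(140,260,180,320)}'; python3 - <<'E'
from h import *
z=np.load("scene_k4.npz");p,d=z["p"],z["d"]
hsv=cv2.cvtColor(p,cv2.COLOR_RGB2HSV)
m=((hsv[...,0]<5)|(hsv[...,0]>174))&(hsv[...,1]>150)&(hsv[...,2]>80)
for c,s,l in blobs(m,30):
    v,u=np.where(l); P=np.array([atdepth("scene",a,b,d[b,a]) for a,b in zip(u,v)]); print(c,s,P.max(0).round(4),P.min(0).round(4))
E
```

```text
23.0333 [ 0.47839797 -0.10162002  0.20576286] [-0.78488924  0.05765888  0.08035651] 0.04692324146273895
23.0833 [ 0.47823103 -0.1015953   0.20545596] [ 0.40388641  0.17203525 -0.5246351 ] 0.04677168556169422
[250.79411765 190.54901961] [247 184   9  14 102] [ 0.4857 -0.0939  0.5103] [-0.1441 -0.678   0.0714]
```

View pics/scene_k4.png

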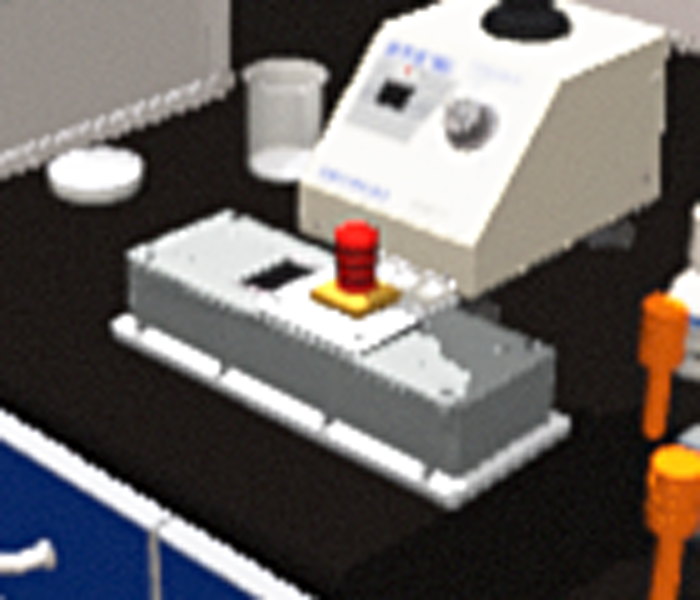

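```bash
python3 - <<'E'
from h import *
d=np.load("scene_k4.npz")["d"]
print([atdepth("scene",251,v,d[v,251]).round(4).tolist() for v in range(184,198) if d[v,251]>0])
s=arm.get_state();print(s["time"],np.abs(s["joint_vel"]).max())
print(arm.hand_in())
E
```

```text
[[0.4849, -0.0972, 0.1024], [0.4814, -0.1004, 0.1017], [0.4749, -0.1065, 0.103], [0.471, -0.1102, 0.1026], [0.4711, -0.1101, 0.0996], [0.4699, -0.1113, 0.0975], [0.4703, -0.111, 0.0942], [0.473, -0.1086, 0.0895], [0.4712, -0.1103, 0.0877], [0.4701, -0.1113, 0.0855], [0.4703, -0.1112, 0.0824], [0.471, -0.1107, 0.0789], [0.4692, -0.1123, 0.0771], [0.4704, -0.1113, 0.0733]]
23.0833 0.00787460284558508
the job is handed in; nothing more can be done
None
```

The red pin is locked home in the hidden hole and released, and I handed the job in at about 23 s. No verdict is reported, so this rests on my own checks.

**Sequence**
- I took the pin from the parking block and put it into the bush with the carriage at about 0.004.
- The tip met the bar within about 0.2 mm of the height I had worked out. The wrist briefly read about 12 N there.
- I slid pin and carriage to the right under about 6 N of press. The tip dropped in with the carriage at roughly 0.054.
- I pushed the pin down 12 mm until the head met the bush at about 5 N, opened the gripper and went straight up.

**Last checks**
- The camera shows the pin upright on the bush with the head's top at 0.102–0.103 m. Fully home should read 0.102 m.
- The gripper stood well clear of the pin.
- In the last picture the dish and beaker look unmoved. The dropper is only partly in view and the timer was outside that crop, so I did not check those two at the end.

**Disagreements**
- The fingertips appeared about 30–40 mm higher in the camera than the reported TCP height. I set the grasp height by the camera, and the later contacts matched it.
- The scene camera read positions up to about 6 mm different from the top camera. I allowed for that when lining up over the bush.

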